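# Gauge turned coat pegs with a stepped gap gauge and sort them

## Task

Gauge and sort the three wooden coat pegs one at a time, each put away before the next is taken from the rack: hold the peg by its head, square to the face of the leaning gap gauge, and slide its tenon along the slot by feel, as far as it will go without forcing, until it bears against something. If it passes the wide go gap and stops at the step of the narrow no-go gap it is right: middle compartment of the white tray; if it runs on through the no-go gap to the closed end it is too thin: near compartment, on the robot's side; if it will not enter the go gap it is too thick: far compartment. Leave the other things on the bench alone.

Things in the scene. Friction and masses are not known exactly. Their poses are not given: they have to be found in the camera images.
- peg_a_mid (a point): One of three turned wooden coat pegs, 90 mm long, 60 g, alike in the rack. From its lower end: round straight tenon 38 mm long, collar 38 mm across and 6.5 mm thick, thin waist 20 mm, straight-sided round head 36 mm across, 25 mm high. Point: the peg's centre, on its axis, 45 mm from either end; middle of the head 31 mm above it, tenon 7 to 45 mm below it. z axis: towards the head.
- peg_b_mid (a point): Another of the three pegs, same point and axes. Head, waist and collar are the same on all three; only the tenon's diameter differs: right (22 mm), too thick (28 mm) or too thin (16.5 mm). Which peg is which is not known beforehand: the tenon is hidden in the rack.
- peg_c_mid (a point): Another of the three pegs, same point and axes as the others.
- gauge: Flat bright-metal gap gauge, 72 x 98 x 8 mm, held fast and rigid in a black bench stand, leaning 35 degrees: its face looks up and towards the robot. One slot runs level from a mouth in one side edge. Origin: middle of the mouth, half-way through the thickness, about 104 mm above the table. z: square to the face, upward; y: along the slot, out of the mouth (enter along -y); x: up the slope.
- gauge_step (a point): Middle of the slot at the step, 32 mm inside the mouth, same axes as the gauge. From the mouth (bevelled 3 mm) to here the slot is 25 mm wide (go gap); from here on 19 mm (no-go gap). A right tenon stops at the step with its axis about 26 mm inside the mouth; too thick a one stops in the mouth, its axis about 3 mm outside. An off-centre peg may also catch on the mouth.
- gauge_end (a point): Middle of the slot at its closed end, 64 mm inside the mouth, same axes. Too thin a tenon runs on to here, its axis about 56 mm inside the mouth. Beyond lies the clamp of the stand, with a screw 15 mm above the gauge's face. Below the whole slot there are at least 50 mm of free room for the tenon.
- rack: Wooden block, 235 x 85 x 48 mm, with three holes 33 mm across in a row along its x axis, which runs away from the robot, 75 mm apart, open at the top. The pegs hang in the holes by their collars, heads up, with some play. Origin: centre of its underside. Fixed.
- tray_near (a point): Centre of the inner floor of the near compartment (nearest the robot), for pegs whose tenon is too thin, of a white three-part sorting tray, 256 x 130 mm, walls 50 mm high and 4 mm thick, floor 4 mm thick. Inside it is 76 mm (x) by 122 mm (y); the row of compartments runs along x, away from the robot. Fixed to the table.
- tray_middle (a point): Centre of the inner floor of the middle, largest compartment, for pegs that fit, of a white three-part sorting tray, 256 x 130 mm, walls 50 mm high and 4 mm thick, floor 4 mm thick. Inside it is 88 mm (x) by 122 mm (y); the row of compartments runs along x, away from the robot. Fixed to the table.
- tray_far (a point): Centre of the inner floor of the far compartment (farthest from the robot), for pegs whose tenon is too thick, of a white three-part sorting tray, 256 x 130 mm, walls 50 mm high and 4 mm thick, floor 4 mm thick. Inside it is 76 mm (x) by 122 mm (y); the row of compartments runs along x, away from the robot. Fixed to the table.
- screwdriver: a screwdriver lying between robot and gauge; a bystander, not to be disturbed.
- glue: an upright white glue bottle, 150 mm high, outside the rack or tray; a bystander, not to be disturbed.
- paint_cup: an upright grey cup, 80 mm high, outside the rack or tray; a bystander, not to be disturbed.
Not all that is in view belongs to the job. Leave any turquoise look-alike of the part that bears peg_b_mid alone. What is shaped like the part that bears peg_a_mid but pink is not meant.

How it is judged:
On the way, in this order (a step that is already met when the one before it is completed fails the run):
1. a first peg is in the gauge, square (within 14 degrees), its tenon bearing (over 0.5 N) where its size stops it (mouth, step or end), the others still in the rack (((y of peg_a_mid in the frame of gauge between -0.0325 and -0.0195 m and x of peg_a_mid in the frame of gauge between -0.007 and 0.007 m and z of peg_a_mid in the frame of gauge between 0.011 and 0.041 m and angle between the z axis of peg_a_mid and the z axis of gauge, either way round below 0.25 rad and contact force between peg_a and gauge above 0.5 N and distance of each of peg_b_mid, peg_c_mid from where it was at the start of the episode below 0.04 m) or (y of peg_b_mid in the frame of gauge between -0.004 and 0.011 m and x of peg_b_mid in the frame of gauge between -0.007 and 0.007 m and z of peg_b_mid in the frame of gauge between 0.011 and 0.041 m and angle between the z axis of peg_b_mid and the z axis of gauge, either way round below 0.25 rad and contact force between peg_b and gauge above 0.5 N and distance of each of peg_a_mid, peg_c_mid from where it was at the start of the episode below 0.04 m) or (y of peg_c_mid in the frame of gauge between -0.0625 and -0.0475 m and x of peg_c_mid in the frame of gauge between -0.007 and 0.007 m and z of peg_c_mid in the frame of gauge between 0.011 and 0.041 m and angle between the z axis of peg_c_mid and the z axis of gauge, either way round below 0.25 rad and contact force between peg_c and gauge above 0.5 N and distance of each of peg_a_mid, peg_b_mid from where it was at the start of the episode below 0.04 m))), for 0.1 s.
2. a second peg is tried in the gauge in the same way, the first already in its compartment, the third still in the rack (((y of peg_a_mid in the frame of gauge between -0.0325 and -0.0195 m and x of peg_a_mid in the frame of gauge between -0.007 and 0.007 m and z of peg_a_mid in the frame of gauge between 0.011 and 0.041 m and angle between the z axis of peg_a_mid and the z axis of gauge, either way round below 0.25 rad and contact force between peg_a and gauge above 0.5 N and ((y of peg_b_mid in the frame of tray_far between -0.063 and 0.063 m and x of peg_b_mid in the frame of tray_far between -0.039 and 0.039 m and z of peg_b_mid in the frame of tray_far between 0.005 and 0.07 m and distance of peg_c_mid from where it was at the start of the episode below 0.04 m) or (y of peg_c_mid in the frame of tray_near between -0.063 and 0.063 m and x of peg_c_mid in the frame of tray_near between -0.039 and 0.039 m and z of peg_c_mid in the frame of tray_near between 0.005 and 0.07 m and distance of peg_b_mid from where it was at the start of the episode below 0.04 m))) or (y of peg_b_mid in the frame of gauge between -0.004 and 0.011 m and x of peg_b_mid in the frame of gauge between -0.007 and 0.007 m and z of peg_b_mid in the frame of gauge between 0.011 and 0.041 m and angle between the z axis of peg_b_mid and the z axis of gauge, either way round below 0.25 rad and contact force between peg_b and gauge above 0.5 N and ((y of peg_a_mid in the frame of tray_middle between -0.063 and 0.063 m and x of peg_a_mid in the frame of tray_middle between -0.044 and 0.044 m and z of peg_a_mid in the frame of tray_middle between 0.005 and 0.07 m and distance of peg_c_mid from where it was at the start of the episode below 0.04 m) or (y of peg_c_mid in the frame of tray_near between -0.063 and 0.063 m and x of peg_c_mid in the frame of tray_near between -0.039 and 0.039 m and z of peg_c_mid in the frame of tray_near between 0.005 and 0.07 m and distance of peg_a_mid from where it was at the start of the episode below 0.04 m))) or (y of peg_c_mid in the frame of gauge between -0.0625 and -0.0475 m and x of peg_c_mid in the frame of gauge between -0.007 and 0.007 m and z of peg_c_mid in the frame of gauge between 0.011 and 0.041 m and angle between the z axis of peg_c_mid and the z axis of gauge, either way round below 0.25 rad and contact force between peg_c and gauge above 0.5 N and ((y of peg_a_mid in the frame of tray_middle between -0.063 and 0.063 m and x of peg_a_mid in the frame of tray_middle between -0.044 and 0.044 m and z of peg_a_mid in the frame of tray_middle between 0.005 and 0.07 m and distance of peg_b_mid from where it was at the start of the episode below 0.04 m) or (y of peg_b_mid in the frame of tray_far between -0.063 and 0.063 m and x of peg_b_mid in the frame of tray_far between -0.039 and 0.039 m and z of peg_b_mid in the frame of tray_far between 0.005 and 0.07 m and distance of peg_a_mid from where it was at the start of the episode below 0.04 m))))), for 0.1 s.
3. the last peg is tried in the gauge in the same way, the other two already in their compartments (((y of peg_a_mid in the frame of gauge between -0.0325 and -0.0195 m and x of peg_a_mid in the frame of gauge between -0.007 and 0.007 m and z of peg_a_mid in the frame of gauge between 0.011 and 0.041 m and angle between the z axis of peg_a_mid and the z axis of gauge, either way round below 0.25 rad and contact force between peg_a and gauge above 0.5 N and y of peg_b_mid in the frame of tray_far between -0.063 and 0.063 m and x of peg_b_mid in the frame of tray_far between -0.039 and 0.039 m and z of peg_b_mid in the frame of tray_far between 0.005 and 0.07 m and y of peg_c_mid in the frame of tray_near between -0.063 and 0.063 m and x of peg_c_mid in the frame of tray_near between -0.039 and 0.039 m and z of peg_c_mid in the frame of tray_near between 0.005 and 0.07 m) or (y of peg_b_mid in the frame of gauge between -0.004 and 0.011 m and x of peg_b_mid in the frame of gauge between -0.007 and 0.007 m and z of peg_b_mid in the frame of gauge between 0.011 and 0.041 m and angle between the z axis of peg_b_mid and the z axis of gauge, either way round below 0.25 rad and contact force between peg_b and gauge above 0.5 N and y of peg_a_mid in the frame of tray_middle between -0.063 and 0.063 m and x of peg_a_mid in the frame of tray_middle between -0.044 and 0.044 m and z of peg_a_mid in the frame of tray_middle between 0.005 and 0.07 m and y of peg_c_mid in the frame of tray_near between -0.063 and 0.063 m and x of peg_c_mid in the frame of tray_near between -0.039 and 0.039 m and z of peg_c_mid in the frame of tray_near between 0.005 and 0.07 m) or (y of peg_c_mid in the frame of gauge between -0.0625 and -0.0475 m and x of peg_c_mid in the frame of gauge between -0.007 and 0.007 m and z of peg_c_mid in the frame of gauge between 0.011 and 0.041 m and angle between the z axis of peg_c_mid and the z axis of gauge, either way round below 0.25 rad and contact force between peg_c and gauge above 0.5 N and y of peg_a_mid in the frame of tray_middle between -0.063 and 0.063 m and x of peg_a_mid in the frame of tray_middle between -0.044 and 0.044 m and z of peg_a_mid in the frame of tray_middle between 0.005 and 0.07 m and y of peg_b_mid in the frame of tray_far between -0.063 and 0.063 m and x of peg_b_mid in the frame of tray_far between -0.039 and 0.039 m and z of peg_b_mid in the frame of tray_far between 0.005 and 0.07 m))), for 0.1 s.
At the end, for the whole second after the job is handed in: All three pegs lie or stand at rest in the tray, released: the right one in the middle compartment, the too thin one in the near one, the too thick one in the far one. A peg counts as in a compartment when its centre is within the compartment's walls and less than 70 mm above its floor (y of peg_a_mid in the frame of tray_middle between -0.063 and 0.063 m and x of peg_a_mid in the frame of tray_middle between -0.044 and 0.044 m and z of peg_a_mid in the frame of tray_middle between 0.005 and 0.07 m and linear speed of each of peg_a, peg_b, peg_c below 0.03 m/s and y of peg_b_mid in the frame of tray_far between -0.063 and 0.063 m and x of peg_b_mid in the frame of tray_far between -0.039 and 0.039 m and z of peg_b_mid in the frame of tray_far between 0.005 and 0.07 m and y of peg_c_mid in the frame of tray_near between -0.063 and 0.063 m and x of peg_c_mid in the frame of tray_near between -0.039 and 0.039 m and z of peg_c_mid in the frame of tray_near between 0.005 and 0.07 m); the robot touches nothing.
It fails at once if the gauge is pressed with more than 35 N (a peg forced, or the gauge knocked) (contact force between gauge and anything else above 35 N).
It fails at once if the screwdriver is moved by more than 30 mm (distance of screwdriver from where it was at the start of the episode above 0.03 m).
It fails at once if the glue is moved by more than 30 mm (distance of glue from where it was at the start of the episode above 0.03 m).
It fails at once if the paint cup is moved by more than 30 mm (distance of paint_cup from where it was at the start of the episode above 0.03 m).
It also fails if it takes over 72 s, if anything falls off the work surface, if the arm or the gripper's body presses on something with over 40 N, if the wrist force passes 120 N, or if a joint passes its speed limit or range.

## Robot

A 7-joint arm with a two-finger parallel gripper is mounted at the origin on the work surface. World frame = base frame: x ahead of the robot, y to its left, z up, the work surface at z = 0. Lengths are in m, angles in rad, forces in N, time in s.
With the tool pointing down it reaches from about 0.425 to 0.825 m from the base axis. Payload 3.6 kg.
Tool frame: the origin (TCP) lies at the centre of the arm's flange, where the gripper is bolted on; the fingertips stand 173 mm ahead of it and the grasp point (between the pads) lies 155 mm ahead of it; z points along the fingers, x is the direction in which the jaws open and shut, and the axes are right-handed (so a half turn about z gives the same grasp; the last joint's range is limited). The gripper opens to 85 mm and grips with 20 to 120 N. Pads are 22 mm wide; open, the fingers measure 114 mm over their backs; the gripper's body (76 mm by 85 mm) begins 54 mm behind the grasp point. The pads swing forward as they close: fully open they stand 13 mm farther back than shut.
Start: joints at [1.151, 0.615, -0.013, 1.423, 0.008, 1.103, -0.04], TCP at [0.249, -0.6, 0.405] pointing down, gripper open.
Joint ranges: [-3.12, 3.12], [-0.3, 2.06], [-1.34, 1.32], [0.26, 2.42], [-1.36, 4.5], [0.01, 1.98], [-2.84, 2.84]. Speed limits (rad/s): [2.79, 2.79, 3.14, 3.14, 3.14, 3.14, 3.14].

## Interface

Orientations are given as a unit quaternion [x, y, z, w].
In Python, from plant import * gives the robot as it stands.
- The arm moves only by the tool jog_arm, never from a script. Its argument "plan" is a list of rows, each a list of 4 numbers: the shift along the world's x, y, z in mm, then the turn about the world's z in rad. A call has 1 to 20 rows; each row shifts and turns the commanded pose from where the row before left it; what a row does not reach is not made up. A row lasts 1/10 s, in which the tool goes at most 50 mm and 8.59 degrees, less where a joint would pass 70% of its speed; a pose out of reach is approached as far as the arm can. A call is refused whole if a number of a shift passes 50 or a number of a turn 0.15, either way. A call with a gripper value outside its range is refused whole. "fingers" is the gripper command: -1 is shut, 1 is fully open, values between are in proportion, set as the call begins (left out, the last holds). The fingers move at their own pace and stop on an object; "grip_force" is the grip in N (left out, the last holds). Time passes only in rows, so rows that do not move let the fingers close. It gives the time, the measured TCP pose, the force and the opening at its end, in the units of the state.
- read_state(): the state, without advancing time (a new reading comes with each control period).
- capture(name): name is "side" or "top"; returns a dict with "color" (420x560x3 uint8, red, green, blue), "camera_matrix" (3x3 intrinsics, pixels), "R" (3x3) and "t" (3): a world point X has camera coordinates R X + t. Camera axes: x right, y down, z forward; pixel columns grow to the right and rows downward; lengths in m; the calibration is good to about 2 mm. A picture is of the moment at which its call begins. There is no depth.
- finish_job(): hands the job in, once; it reports no verdict.
The state is a dict: "clock": time; "qpos": joint angles; "qd": joint speeds; "joint_torque": joint torques, N m; "eef_pos": TCP position; "tcp_rot": TCP orientation; "wrist_force": force on the tool from outside, world axes, zero at the start; "moment": the same for the moment, N m; "width": opening from 0.0 (shut) to 1.0 (fully open).
Only numpy, scipy, OpenCV 4.12 (cv2) and the standard library are available. Lean on these libraries where they do the work, as an engineer would, in place of code of your own. Each camera call takes 0.05 s, during which the arm holds its last target.

## Working session

There is one attempt and no reset: what is moved stays moved. The work goes in short steps, Python scripts to look and compute and a tool call to move; the robot and the scene stay as the last step left them, time stands still between calls to the robot, and variables do not carry over. Pictures are saved under pics/ and viewed, and the job is handed in when it is done.

Besides the shell and the picture viewer there is one more tool, called after ">>>" as name([rows], argument=value, ...), one row to a line, values as JSON. jog_arm: Moves the arm, as the interface text tells. Its arguments: {"type":"object","properties":{"plan":{"type":"array","items":{"type":"array","items":{"type":"number"}}},"fingers":{"type":"number"},"grip_force":{"type":"number"}},"required":["plan"]}

```bash
ls -la; mkdir -p pics; cat > h.py <<'E'
from plant import *
import numpy as np, cv2
def shot(name,fn):
    c=capture(name); cv2.imwrite('pics/'+fn+'.png',c['color'][:,:,::-1]); np.savez('pics/'+fn+'.npz',**{k:np.asarray(v) for k,v in c.items()}); return c
def ray(c,u,v):
    K=np.asarray(c['camera_matrix']);R=np.asarray(c['R']);t=np.asarray(c['t'])
    d=R.T@np.linalg.solve(K,[u,v,1.]); return -R.T@t, d/np.linalg.norm(d)
def onplane(c,u,v,z):
    o,d=ray(c,u,v); return o+d*(z-o[2])/d[2]
def proj(c,X):
    K=np.asarray(c['camera_matrix']);R=np.asarray(c['R']);t=np.asarray(c['t'])
    p=K@(R@np.asarray(X,float)+t); return p[:2]/p[2]
def tri(c1,p1,c2,p2):
    o1,d1=ray(c1,*p1);o2,d2=ray(c2,*p2)
    s=np.linalg.lstsq(np.c_[d1,-d2],o2-o1,rcond=None)[0]
    a=o1+s[0]*d1;b=o2+s[1]*d2
    return (a+b)/2,np.linalg.norm(a-b)
def load(fn): return dict(np.load('pics/'+fn+'.npz'))
E
python3 - <<'E'
from h import *
np.set_printoptions(precision=4,suppress=True)
s=read_state()
for k,v in s.items(): print(k,np.array(v))
for n in ('side','top'):
    c=shot(n,n+'0'); print(n,c['camera_matrix'],-np.array(c['R']).T@c['t'],np.array(c['R'])[2])
E
```

```text
total 12
drwxr-xr-x  3 agent agent 4096 Dec  7 14:44 .
drwxr-xr-x 23 root  root  4096 Dec  7 14:44 ..
drwxr-xr-x  2 agent agent 4096 Dec  7 14:44 pics
clock 0.0
qpos [ 1.1515  0.6159 -0.0126  1.4249  0.0081  1.1034 -0.0404]
qd [-0.0009 -0.0007 -0.0003  0.0013  0.0018  0.0014  0.0005]
joint_torque [  0.0005 -46.9214   0.2598 -17.1034   0.01     0.0097   0.    ]
eef_pos [ 0.2487 -0.6002  0.4035]
tcp_rot [ 0.8315 -0.5555 -0.0011 -0.0007]
wrist_force [ 0.2993 -0.078   0.0318]
moment [-0.0366 -0.0191 -0.0593]
width 0.9998829652872094
side [[546.1753   0.     283.7973]
 [  0.     546.1753 215.9104]
 [  0.       0.       1.    ]] [0.2581 1.1919 0.854 ] [ 0.1973 -0.8239 -0.5313]
top [[403.3137   0.     284.768 ]
 [  0.     403.3137 221.2972]
 [  0.       0.       1.    ]] [0.3618 0.0107 1.0458] [ 0.1936  0.002  -0.9811]
```

View pics/side0.png

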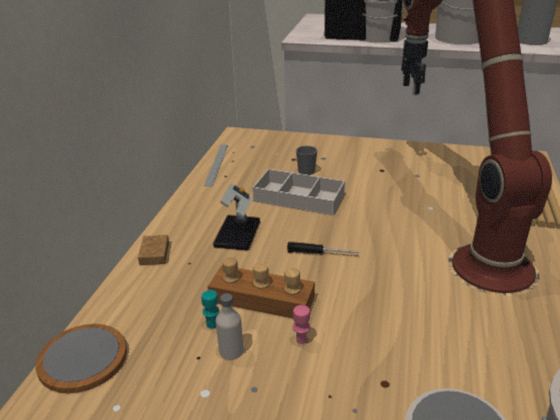

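View pics/top0.png

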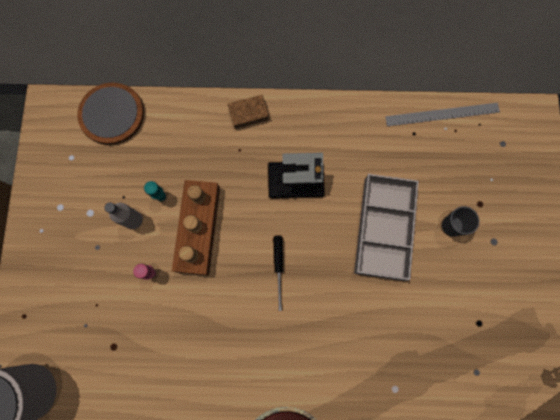

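Top view (image up = +x, left = +y): rack with three natural-wood heads at about (195,192), (190,222), (186,254). The look-alikes standing outside the rack are turquoise (154,190) and pink (144,271), and neither is meant. The gauge is at (302,168), the tray at (387,228), the glue at (124,215), the cup at (460,222) and the screwdriver at (279,270). I'll enlarge to confirm.

```bash
python3 - <<'E'
import cv2,numpy as np
a=cv2.imread('pics/top0.png');b=cv2.imread('pics/side0.png')
f=lambda im,x,y,w,h,s:cv2.convertScaleAbs(cv2.resize(im[y:y+h,x:x+w],None,fx=s,fy=s,interpolation=cv2.INTER_CUBIC),alpha=1.5)
cv2.imwrite('pics/c1.png',f(a,255,140,85,65,9))
cv2.imwrite('pics/c2.png',f(a,130,170,100,110,5))
cv2.imwrite('pics/c3.png',f(b,205,170,70,85,7))
cv2.imwrite('pics/c4.png',f(b,195,245,135,120,5))
E
```

```text
(no output)
```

View pics/c1.png

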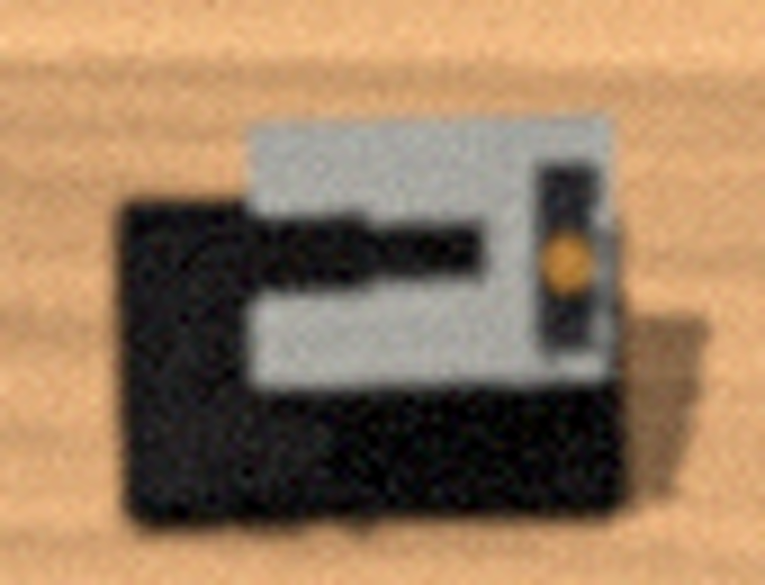

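View pics/c2.png

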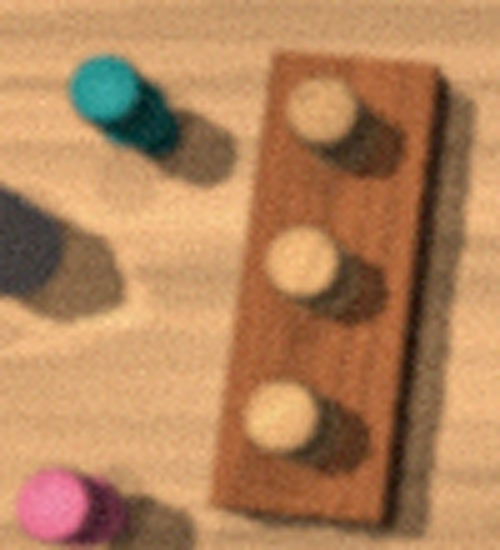

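View pics/c3.png

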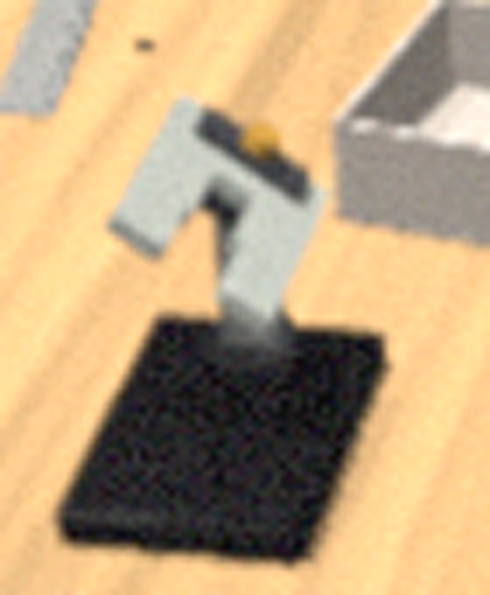

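View pics/c4.png

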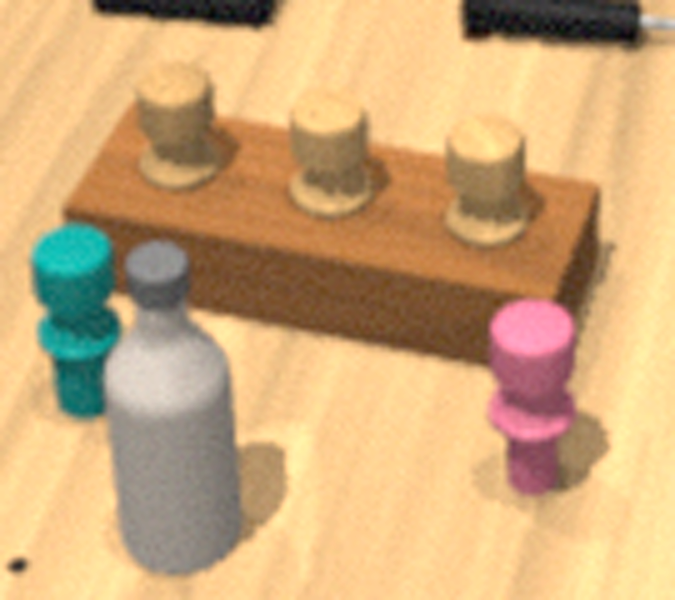

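```bash
python3 - <<'E'
from h import *
np.set_printoptions(precision=4,suppress=True)
T=load('top0');S=load('side0')
f=lambda X,x0,y0,s:(x0+(X[0]+.5)/s-.5,y0+(X[1]+.5)/s-.5)
th=[f(p,130,170,5) for p in [(323,111),(303,262),(282,416)]]
sh=[f(p,195,245,5) for p in [(175,81),(329,108),(486,134)]]
for a,b in zip(th,sh): print('head',tri(T,a,S,b),onplane(T,*a,.0995),onplane(S,*b,.0995))
tc=[f(p,255,140,9) for p in [(248,120),(613,118),(615,385),(250,388)]]
sc=[f(p,205,170,7) for p in [(110,225),(187,97),(322,195),(222,297)]]
for a,b in zip(tc,sc): print('g',tri(T,a,S,b))
m=f((249,252.5),255,140,9);print('mouth',onplane(T,*m,.107))
st=f((370,248.5),255,140,9);en=f((482,248),255,140,9);print('step',onplane(T,*st,.107),'end',onplane(T,*en,.107))
# rack corners top z .048
for p in [(273,52),(440,65),(384,522),(210,506)]: print('rack',onplane(T,*f(p,130,170,5),.048))
# tray top corners z .05
for p in [(365,174),(418,179),(410,281),(356,275),(362.5,207),(414.5,213.5),(359.5,241),(412,247)]: print('tray',onplane(T,*p,.05))
E
```

```text
head (array([0.6178, 0.2343, 0.0976]), np.float64(0.0006664269671593189)) [0.6169 0.2338 0.0995] [0.6172 0.2367 0.0995]
head (array([0.5429, 0.2392, 0.0973]), np.float64(0.0005667232752438971)) [0.5422 0.2386 0.0995] [0.5424 0.242  0.0995]
head (array([0.4687, 0.2441, 0.0979]), np.float64(0.0006238716558479952)) [0.4682 0.2436 0.0995] [0.4686 0.2461 0.0995]
g (array([0.7109, 0.0222, 0.1227]), np.float64(0.0021291651757860647))
g (array([ 0.7119, -0.0754,  0.1253]), np.float64(0.0033209637022469647))
g (array([ 0.655 , -0.0796,  0.0829]), np.float64(0.005432062368853684))
g (array([0.657 , 0.0222, 0.0937]), np.float64(0.021118108872586566))
mouth [0.6802 0.0215 0.107 ]
step [ 0.682  -0.0112  0.107 ] end [ 0.6827 -0.0416  0.107 ]
rack [0.6617 0.2736 0.048 ]
rack [0.6565 0.1873 0.048 ]
rack [0.4228 0.2027 0.048 ]
rack [0.4289 0.2887 0.048 ]
tray [ 0.6866 -0.1915  0.05  ]
tray [ 0.676  -0.3276  0.05  ]
tray [ 0.4156 -0.2965  0.05  ]
tray [ 0.4275 -0.1646  0.05  ]
tray [ 0.5992 -0.1835  0.05  ]
tray [ 0.585  -0.3147  0.05  ]
tray [ 0.5119 -0.1745  0.05  ]
tray [ 0.4995 -0.3049  0.05  ]
```

```bash
python3 - <<'E'
import cv2
a=cv2.imread('pics/top0.png');b=cv2.imread('pics/side0.png')
f=lambda im,x,y,w,h,s:cv2.convertScaleAbs(cv2.resize(im[y:y+h,x:x+w],None,fx=s,fy=s,interpolation=cv2.INTER_CUBIC),alpha=1.5)
cv2.imwrite('pics/c5.png',f(a,345,165,85,125,4.5))
E
```

```text
(no output)
```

View pics/c5.png

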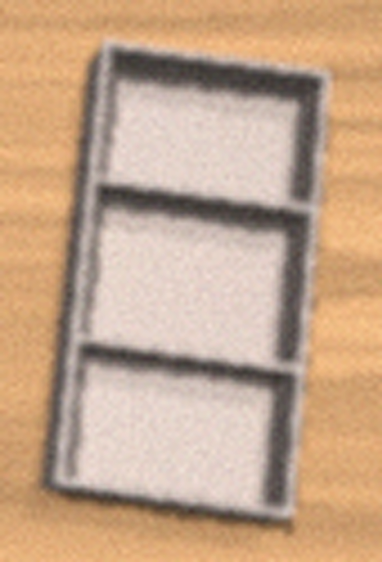

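```bash
python3 - <<'E'
from h import *
np.set_printoptions(precision=4,suppress=True)
T=load('top0');im=cv2.cvtColor(T['color'],cv2.COLOR_RGB2GRAY).astype(float)
hsv=cv2.cvtColor(T['color'],cv2.COLOR_RGB2HSV)
sat=hsv[:,:,1].astype(float)
print(im[150:186,290].astype(int));print(sat[150:186,290].astype(int))
print(im[160,275:330].astype(int));print(sat[160,275:330].astype(int));print(im[178,275:330].astype(int))
print(im[168,275:330].astype(int))
s35,c35=np.sin(np.radians(35)),np.cos(np.radians(35))
def edge(p,lo,hi,lev,rising):
    for i in range(lo,hi):
        a,b=p[i],p[i+1]
        if (rising and a<lev<=b) or (not rising and a>=lev>b): return i+(a-lev)/(a-b)
    return np.nan
def fit(cols,lo,hi,lev,ris,src):
    y=np.array([edge(src[:,c],lo,hi,lev,ris) for c in cols]);g=~np.isnan(y);k=np.polyfit(np.array(cols)[g],y[g],1);r=y[g]-np.polyval(k,np.array(cols)[g]);return k,r.std(),g.sum()
for nm,cols,lo,hi,lev,ris,src,z in [('top',range(285,320),150,158,55,False,sat,.1279),('su',range(284,294),158,167,70,False,im,.1073+.0125*s35),('sl',range(284,294),168,178,70,True,im,.1073-.0125*s35),('su2',range(298,306),158,167,70,False,im,.1073+.0095*s35),('sl2',range(298,306),168,178,70,True,im,.1073-.0095*s35),('bot',range(285,320),178,187,70,False,im,.0867)]:
    k,sd,n=fit(list(cols),lo,hi,lev,ris,src)
    P=[onplane(T,c,np.polyval(k,c),z) for c in (cols[0],cols[-1])]
    d=P[0]-P[1]; print(nm,k,sd,n,P[0],P[1],'yaw',np.arctan2(-d[0],d[1]))
E
```

```text
[111 118 118 113 112 110 113 105 117 106 110 113 112  88  48  15  10  17
  13  12   6  31  60  95 111 112 111 107 108 110 115 113  88  48  24  12]
[121 119 102  64  20  14   9  14  17   7  18   7  11  20  21  60 109  54
  36  68 142  31  17   8  11   7  11  14   9  14  15  16  14  20  10  39]
[107 106 110 114 108 112 105 108 110 110 110 109 112 112 113 110 116 107
 112 108 110 108 108 116 103 114 111 112 113 107 108 108 112 109 108 109
 111 113 102  71  43  30  25  23  27  41  71  96 117 113 110 116 118 114
 116]
[123 120 117 116 119 120 115  75  29  18  16  14  16  11  11  18   7   5
  16  18   7   9  12  13   2  16   9   9   0   7   7   9  16  14   7   9
   5   9  10  11  28  24  27  57   9  12   7  47  80 115 127 114 117 118
 116]
[ 27  20  19  17   8  22  22  55  86 109 116 106 107 113 105 108 107 110
 111 108 113 110 107 108 108 110 106 113 108 109 111 109 109 112 111 109
 107 107 107  82  60  46  46  47  52  59  71  67  51  58  73  70  74  68
  65]
[ 16   8  24  19  20  16  19  12  17  16  19  11  14  19   9  13  13  15
   9  14  15  23  13  14  19  16  13  12   8  12   8   5  17  51  83 105
 112 112 101  80  72  82  92  95  86  76  72  70  70  91 104 114 107 105
 106]
top [ -0.0242 160.2234] 0.10049646008415099 35 [0.7091 0.0154 0.1279] [ 0.7128 -0.0662  0.1279] yaw 0.04601734835911112
su [ -0.0511 178.128 ] 0.08151865072909611 10 [0.6879 0.0173 0.1145] [ 0.6895 -0.0044  0.1145] yaw 0.07403821380216771
sl [ -0.0213 178.3736] 0.0587713026802458 10 [0.6705 0.017  0.1001] [ 0.6714 -0.005   0.1001] yaw 0.04265602272405305
su2 [ -0.0102 167.2156] 0.07951877676183594 8 [ 0.6878 -0.0166  0.1127] [ 0.6883 -0.0336  0.1127] yaw 0.031249822584045482
sl2 [ -0.0382 182.3129] 0.06025796406083992 8 [ 0.6743 -0.0172  0.1019] [ 0.6753 -0.0343  0.1019] yaw 0.06040506079852765
bot [ -0.0298 191.0332] 0.11370870918229453 35 [0.6486 0.0141 0.0867] [ 0.6529 -0.0699  0.0867] yaw 0.051326187040211
```

>>> jog_arm([
  [25,30,0,-0.115],
  [25,30,0,-0.115],
  [25,30,0,-0.116],
  [25,30,0,0],
  [25,30,0,0],
  [25,30,0,0],
  [25,30,0,0],
  [25,30,0,0],
  [25,30,0,0],
  [25,30,0,0],
  [-2,36,0,0],
  [-2,36,0,0],
  [-2,36,0,0],
  [-2,36,0,0],
  [-2,36,0,0],
  [-2,36,0,0],
  [-2,36,0,0],
  [-2,36,0,0],
  [-2,36,0,0],
  [-2,36,0,0],
], fingers=0.3, grip_force=25)

```text
clock: 2.1
eef_pos: [0.4784, 0.0609, 0.4045]
tcp_rot: [0.723, -0.69, -0.0, 0.0]
wrist_force: [-0.3, 0.2, -0.7]
width: 0.646
```

>>> jog_arm([
  [-2,36,0,0],
  [-2,36,0,0],
  [-2,36,0,0],
  [-2,36,0,0],
  [-2,38,0,0],
  [0,0,-35,0],
  [0,0,-35,0],
  [0,0,-30,0],
  [0,0,-20,0],
  [0,0,0,0],
])

```text
clock: 3.1
eef_pos: [0.4677, 0.241, 0.2818]
tcp_rot: [0.724, -0.69, -0.001, 0.004]
wrist_force: [-0.2, -0.8, -0.6]
width: 0.649
```

```bash
python3 - <<'E'
from h import *
s=read_state();print(s['clock'],s['eef_pos'],s['wrist_force'])
a=shot('top','t1')['color'];b=shot('side','s1')['color']
f=lambda im,x,y,w,h,s:cv2.convertScaleAbs(cv2.resize(im[y:y+h,x:x+w],None,fx=s,fy=s,interpolation=cv2.INTER_CUBIC),alpha=1.5)[:,:,::-1]
cv2.imwrite('pics/c6.png',np.hstack([f(a,130,170,100,120,4),f(b,230,205,100,120,4)]))
E
```

```text
3.1 [0.46765093 0.24095877 0.28175052] [-0.15789861 -0.75740836 -0.56571167]
```

View pics/c6.png

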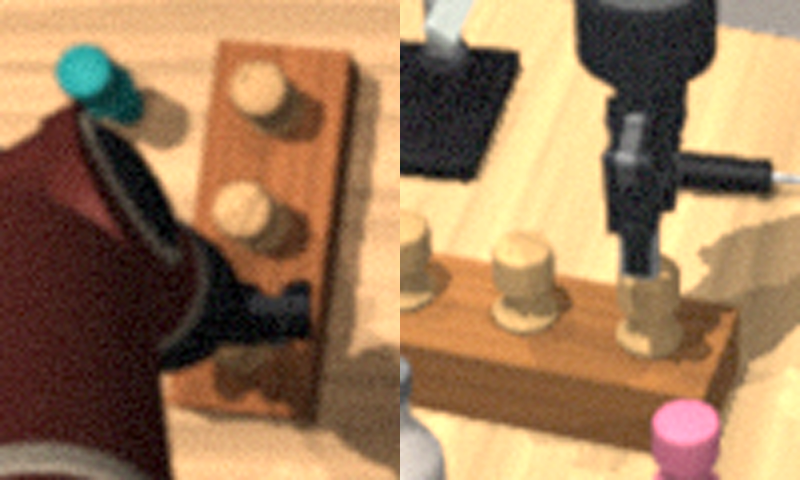

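>>> jog_arm([
  [0,1,-20,0],
  [0,1,-15,0],
  [0,0,-9,0],
  [0,0,0,0],
])

```text
clock: 3.6
eef_pos: [0.4689, 0.2435, 0.2408]
tcp_rot: [0.723, -0.69, -0.0, 0.0]
wrist_force: [0.2, 0.1, -0.2]
width: 0.65
```

>>> jog_arm([
  [0,0,0,0],
  [0,0,0,0],
  [0,0,0,0],
  [0,0,0,0],
  [0,0,0,0],
], fingers=-1, grip_force=25)

```text
clock: 4.1
eef_pos: [0.4693, 0.2438, 0.2418]
tcp_rot: [0.723, -0.69, 0.0, -0.001]
wrist_force: [-0.1, -0.9, 6.3]
width: 0.414
```

>>> jog_arm([
  [0,0,10,0],
  [0,0,10,0],
  [0,0,0,0],
])

```text
clock: 4.4
eef_pos: [0.4692, 0.2437, 0.2623]
tcp_rot: [0.723, -0.69, 0.0, -0.002]
wrist_force: [-0.1, 0.4, -0.8]
width: 0.412
```

```bash
cat > look.py <<'E'
from h import *
import sys
# usage: look.py name x y w h scale (side crop)
n,cam=sys.argv[1],sys.argv[2];x,y,w,h=map(int,sys.argv[3:7]);sc=float(sys.argv[7])
s=read_state();np.set_printoptions(precision=4,suppress=True);print(s['clock'],np.array(s['eef_pos']),np.array(s['wrist_force']),np.array(s['moment']),s['width'])
b=shot(cam,n+'_raw')['color']
cv2.imwrite('pics/'+n+'.png',cv2.convertScaleAbs(cv2.resize(b[y:y+h,x:x+w],None,fx=sc,fy=sc,interpolation=cv2.INTER_CUBIC),alpha=1.5)[:,:,::-1])
E
python3 look.py p1a side 230 205 100 110 5
```

```text
4.4 [0.4692 0.2437 0.2623] [-0.1042  0.418  -0.7909] [ 0.0025 -0.0021  0.0036] 0.41218069569300764
```

View pics/p1a.png

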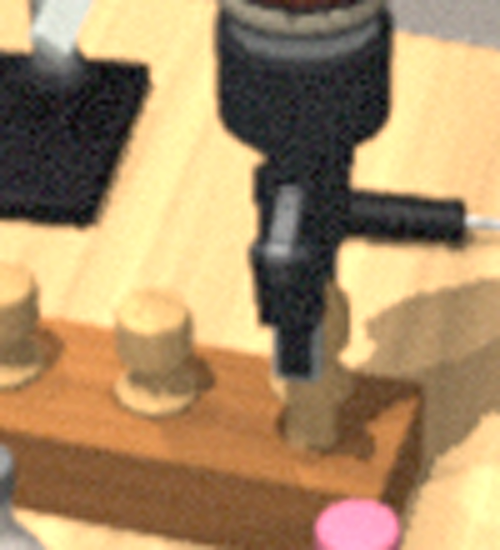

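>>> jog_arm([
  [-4,0,0,0],
  [-4,0,-0.5,0],
  [-4,-1,-0.5,0],
  [-4,0,0,0],
  [-5,0,-1,0],
  [-5,0,-1,0],
  [-4,-1,-1,0],
  [-4,0,-1,0],
  [-3,0,-1,0],
  [-3,0,-0.5,0],
  [0,0,0,0],
])

```text
clock: 5.55
eef_pos: [0.4282, 0.2417, 0.2538]
tcp_rot: [0.724, -0.69, -0.0, 0.0]
wrist_force: [2.1, 1.2, 1.1]
width: 0.414
```

```bash
python3 look.py p1b side 230 205 100 110 5
```

```text
5.55 [0.4282 0.2417 0.2538] [2.0811 1.21   1.0709] [ 0.6699 -0.7825  0.07  ] 0.41389883982991044
```

View pics/p1b.png

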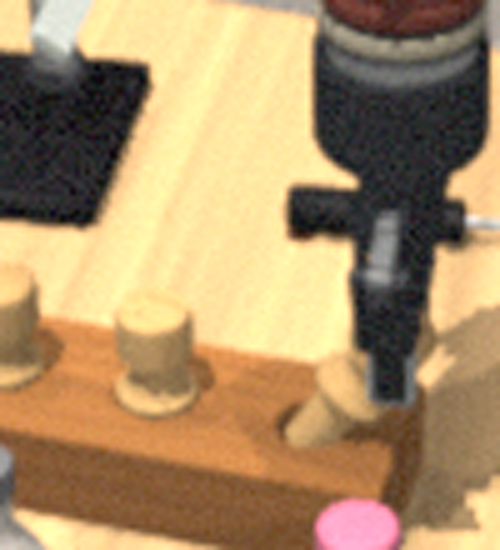

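>>> jog_arm([
  [0,0,15,0],
  [0,0,25,0],
  [0,0,25,0],
  [0,0,15,0],
  [0,0,0,0],
])

```text
clock: 6.1
eef_pos: [0.4276, 0.2404, 0.3344]
tcp_rot: [0.723, -0.691, -0.0, 0.002]
wrist_force: [0.2, 1.2, -1.0]
width: 0.413
```

```bash
python3 look.py p1c side 230 165 100 110 7; python3 - <<'E'
from h import *
shot('top','p1c_top')
E
```

```text
6.1 [0.4276 0.2404 0.3344] [ 0.2237  1.2434 -0.963 ] [ 0.0118  0.0305 -0.0168] 0.41280714777898647
```

View pics/p1c.png

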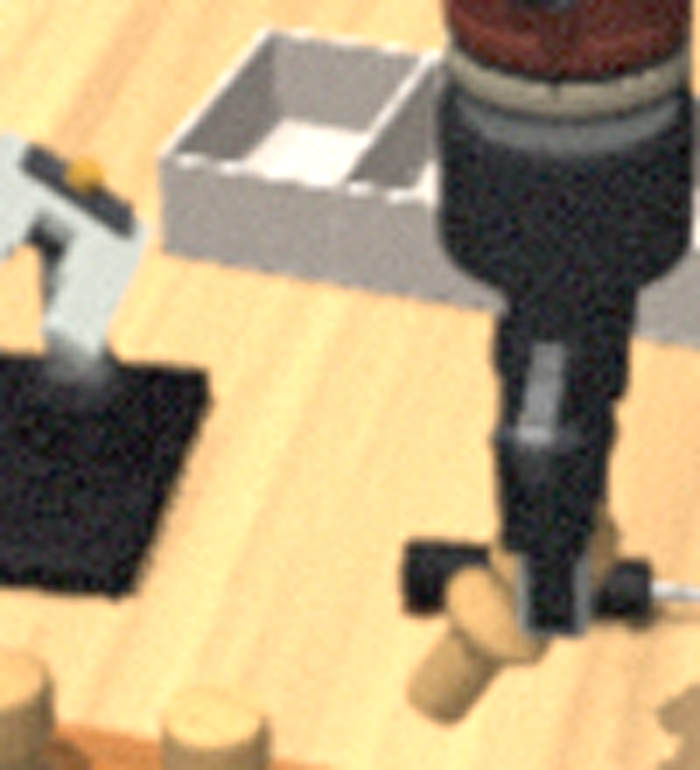

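```bash
cat > ax.py <<'E'
from h import *
import sys
def axis(c,pts,eef,psi=0.047):
    n=np.array([-np.sin(psi),np.cos(psi),0]) # jaw axis = plane normal
    out=[]
    for u,v in pts:
        o,d=ray(c,u,v); out.append(o+d*(n@(np.array(eef)-o))/(n@d))
    return out
E
python3 - <<'E'
from ax import *
np.set_printoptions(precision=4,suppress=True)
c=load('p1c_raw');e=[.4276,.2404,.3344]
f=lambda X:(230+(X[0]+.5)/7-.5,165+(X[1]+.5)/7-.5)
tip,col=axis(c,[f((437,696)),f((495,617))],e)
d=col-tip;print(tip,col,np.linalg.norm(d),'tilt',np.degrees(np.arctan2(-d[0],d[2])))
g=np.array(e)-[0,0,.155];d=g-tip;print(np.linalg.norm(d),np.degrees(np.arctan2(-d[0],d[2])))
th=np.radians(35);print('expected tip',np.array(e)+[.076*np.sin(th),0,-.156-.076*np.cos(th)],proj(c,np.array(e)+[.076*np.sin(th),0,-.156-.076*np.cos(th)]),f((437,696)))
E
```

```text
[0.4688 0.2423 0.1174] [0.4502 0.2415 0.1504] 0.03795394395788263 tilt 29.367823995634122
0.0744849510427399 33.5700792566607
expected tip [0.4712 0.2404 0.1161] [291.1271 263.787 ] (292.0, 264.0)
```

>>> jog_arm([
  [0,0,30,0],
  [20,-19,0,0],
  [27,-19,0,0],
  [27,-19,0,0],
  [27,-19,0,0],
  [27,-19,0,0],
  [27,-19,0,0],
  [27,-19,0,0],
  [27,-19,0,0],
  [9,-18,-14,0],
  [0,0,-20,0],
  [0,0,-19,0],
  [0,0,0,0],
  [0,0,0,0],
], grip_force=40)

```text
clock: 7.6
eef_pos: [0.6458, 0.0716, 0.3095]
tcp_rot: [0.724, -0.69, -0.002, 0.002]
wrist_force: [-0.1, 0.2, -0.4]
width: 0.405
```

```bash
python3 look.py p1d side 190 145 100 110 7; python3 look.py p1dt top 240 130 110 90 7
```

```text
7.6 [0.6458 0.0716 0.3095] [-0.1051  0.1884 -0.3832] [ 0.01   -0.0064  0.0092] 0.4046677619378764
7.65 [0.6464 0.0717 0.3108] [-0.3489 -0.4318 -0.4415] [-0.007  -0.0127  0.0204] 0.40834877309913964
```

View pics/p1d.png

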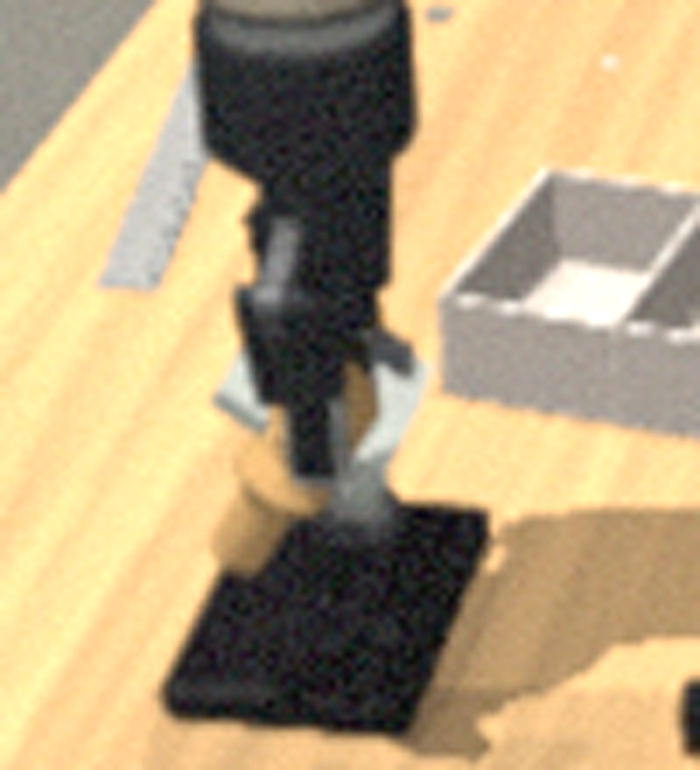

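View pics/p1dt.png

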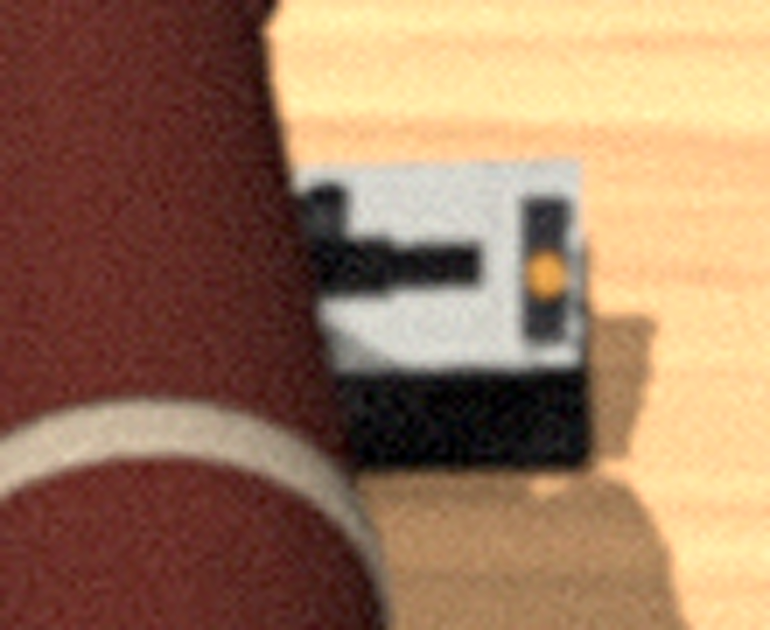

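```bash
python3 - <<'E'
from ax import *
np.set_printoptions(precision=4,suppress=True)
c=load('p1d_raw');e=[.6461,.0717,.3102]
f=lambda X:(190+(X[0]+.5)/7-.5,145+(X[1]+.5)/7-.5)
tip,col=axis(c,[f((239,556)),f((290,484))],e)
d=col-tip;print(tip,col,np.linalg.norm(d),'tilt',np.degrees(np.arctan2(-d[0],d[2])))
g=np.array(e)-[0,0,.156];d=g-tip;print(np.linalg.norm(d),np.degrees(np.arctan2(-d[0],d[2])))
O=np.array([.681,.0216,.104]);psi=.047;t=np.radians(35);
X=np.array([np.cos(psi)*np.cos(t),np.sin(psi)*np.cos(t),np.sin(t)]);Y=np.array([-np.sin(psi),np.cos(psi),0]);Z=np.cross(X,Y)
for p in (tip,col,g): print(np.array([X,Y,Z])@(p-O))
E
```

```text
[0.6861 0.0736 0.088 ] [0.6644 0.0726 0.1214] 0.03986299538764766 tilt 33.0573919773981
0.07734129167922416 31.165306184539812
[-0.003   0.0517 -0.0174]
[-0.0016  0.0517  0.0224]
[0.0022 0.0517 0.0598]
```

>>> jog_arm([
  [2,-15,0.6,0],
  [0.7,-15,0,0],
  [0.4,-8,0,0],
  [0,0,0,0],
])

```text
clock: 8.1
eef_pos: [0.65, 0.0299, 0.3121]
tcp_rot: [0.722, -0.692, 0.001, 0.001]
wrist_force: [-0.1, -0.7, -0.6]
width: 0.41
```

>>> jog_arm([
  [0.15,-3,0,0],
  [0.15,-3,0,0],
  [0.15,-3,0,0],
  [0,0,0,0],
])

```text
clock: 8.5
eef_pos: [0.6502, 0.0246, 0.3116]
tcp_rot: [0.724, -0.69, -0.0, 0.0]
wrist_force: [-0.1, 0.5, -0.7]
width: 0.407
```

>>> jog_arm([
  [0.15,-3,0,0],
  [0.1,-2,0,0],
  [0,0,0,0],
])

```text
clock: 8.8
eef_pos: [0.6499, 0.021, 0.3111]
tcp_rot: [0.724, -0.69, -0.002, 0.0]
wrist_force: [-2.4, 2.8, -1.2]
width: 0.408
```

>>> jog_arm([
  [-1,0,-0.7,0],
  [-0.8,0,-0.5,0],
  [0,0,0,0],
])

```text
clock: 9.1
eef_pos: [0.6486, 0.0188, 0.3103]
tcp_rot: [0.723, -0.691, 0.0, 0.001]
wrist_force: [-1.5, 1.7, -1.6]
width: 0.41
```

>>> jog_arm([
  [0.1,-2,0,0],
  [0.1,-2,0,0],
  [0,0,0,0],
])

```text
clock: 9.4
eef_pos: [0.6487, 0.0144, 0.3103]
tcp_rot: [0.723, -0.691, -0.0, 0.001]
wrist_force: [-3.0, 0.7, -2.5]
width: 0.408
```

>>> jog_arm([
  [-1.2,0,-0.8,0],
  [0.15,-3,0,0],
  [0.15,-3,0,0],
  [0,0,0,0],
])

```text
clock: 9.8
eef_pos: [0.6483, 0.0085, 0.3099]
tcp_rot: [0.723, -0.691, 0.001, 0.0]
wrist_force: [-1.0, 0.1, -1.5]
width: 0.411
```

>>> jog_arm([
  [0.0,-3,-0.3,0],
  [0.1,-3,-0.2,0],
  [0.15,-3,0,0],
  [0,0,0,0],
])

```text
clock: 10.2
eef_pos: [0.6486, -0.0007, 0.3095]
tcp_rot: [0.723, -0.691, 0.001, 0.0]
wrist_force: [-1.4, 0.2, -0.5]
width: 0.415
```

>>> jog_arm([
  [0.1,-2,0,0],
  [0.1,-2,0,0],
  [0,0,0,0],
])

```text
clock: 10.5
eef_pos: [0.6487, -0.004, 0.3094]
tcp_rot: [0.723, -0.691, 0.0, -0.0]
wrist_force: [-0.7, 0.1, -1.2]
width: 0.408
```

>>> jog_arm([
  [0.1,-2,0,0],
  [0.1,-1,0,0],
  [0,0,0,0],
])

```text
clock: 10.8
eef_pos: [0.6488, -0.006, 0.3094]
tcp_rot: [0.724, -0.69, -0.0, -0.0]
wrist_force: [-1.2, 0.6, 0.1]
width: 0.408
```

>>> jog_arm([
  [0.1,-2,0,0],
  [0.1,-2,0,0],
  [0,0,0,0],
])

```text
clock: 11.1
eef_pos: [0.6485, -0.0088, 0.309]
tcp_rot: [0.724, -0.69, -0.002, -0.001]
wrist_force: [-1.9, 4.9, -0.7]
width: 0.406
```

>>> jog_arm([
  [0.1,-2,0,0],
  [0,0,0,0],
  [0,0,0,0],
])

```text
clock: 11.4
eef_pos: [0.6486, -0.0095, 0.309]
tcp_rot: [0.724, -0.689, -0.002, -0.001]
wrist_force: [-2.0, 5.8, -0.1]
width: 0.408
```

```bash
python3 look.py p1e side 190 145 100 110 7
```

```text
11.4 [ 0.6486 -0.0095  0.309 ] [-2.0314  5.8403 -0.0863] [1.5694 0.4812 0.1772] 0.4082131363037945
```

View pics/p1e.png

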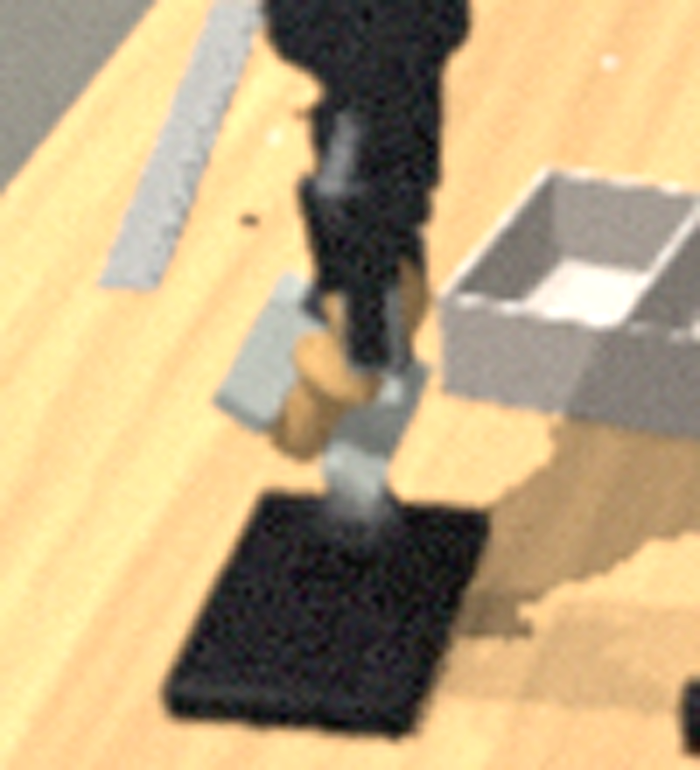

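```bash
cat >> ax.py <<'E'
O=np.array([.681,.0216,.104]);_p=.047;_t=np.radians(35)
GX=np.array([np.cos(_p)*np.cos(_t),np.sin(_p)*np.cos(_t),np.sin(_t)]);GY=np.array([-np.sin(_p),np.cos(_p),0]);GZ=np.cross(GX,GY);G=np.array([GX,GY,GZ])
def rep(fn,x0,y0,s,tipp,colp,e):
    np.set_printoptions(precision=4,suppress=True)
    c=load(fn);f=lambda X:(x0+(X[0]+.5)/s-.5,y0+(X[1]+.5)/s-.5)
    tip,col=axis(c,[f(tipp),f(colp)],e)
    g=np.array(e)-[0,0,.156]
    for a,b,n in ((col,tip,'col-tip'),(g,tip,'grasp-tip')):
        d=a-b;print(n,np.linalg.norm(d),'tilt',np.degrees(np.arctan2(-d[0],d[2])))
    print('gauge frame tip/col/grasp',G@(tip-O),G@(col-O),G@(g-O)); print('world tip',tip)
E
python3 -c "
from ax import *
rep('p1e_raw',190,145,7,(296,440),(338,370),[.6486,-.0095,.309])"
```

```text
col-tip 0.03794514913981076 tilt 29.654376701418393
grasp-tip 0.07558023725211847 tilt 32.855546663091026
gauge frame tip/col/grasp [-0.0024 -0.0295 -0.016 ] [ 0.0011 -0.0295  0.0218] [ 0.0004 -0.0295  0.0595]
world tip [ 0.6896 -0.0076  0.0895]
```

```bash
python3 - <<'E'
from ax import *
from scipy.ndimage import map_coordinates
for fn,x0,y0,s,tp,cp,e in [('p1c_raw',230,165,7,(437,696),(495,617),[.4276,.2404,.3344]),('p1e_raw',190,145,7,(296,440),(338,370),[.6486,-.0095,.309]),('p1d_raw',190,145,7,(239,556),(290,484),[.6461,.0717,.3102])]:
    c=load(fn);im=c['color'].astype(float)
    f=lambda X:np.array([x0+(X[0]+.5)/s-.5,y0+(X[1]+.5)/s-.5])
    t,cc=f(tp),f(cp);d=(cc-t)/np.linalg.norm(cc-t);n=np.array([-d[1],d[0]])
    tip,col=axis(c,[t,cc],e); depth=(c['R']@tip+c['t'])[2]; pxmm=c['camera_matrix'][0,0]/depth/1000
    up=cv2.resize(c['color'],None,fx=1,fy=1)
    for k in (.2,.35,.5):
        q=np.arange(-9,9.01,1); P=(t+k*(cc-t))[:,None]+n[:,None]*q
        pr=np.array([map_coordinates(im[:,:,ch],[P[1],P[0]],order=1) for ch in range(3)]).T
        print(fn,k,'px/mm',round(pxmm,3)); print(pr.astype(int).tolist())
E
```

```text
p1c_raw 0.2 px/mm 0.449
[[195, 158, 110], [197, 159, 113], [197, 158, 112], [192, 153, 108], [172, 137, 95], [150, 119, 81], [143, 114, 74], [141, 113, 75], [134, 106, 69], [126, 100, 66], [118, 94, 62], [105, 86, 56], [98, 81, 53], [96, 79, 54], [143, 114, 78], [185, 149, 104], [194, 156, 108], [192, 154, 108], [188, 152, 107]]
p1c_raw 0.35 px/mm 0.449
[[197, 158, 110], [198, 159, 109], [195, 156, 108], [191, 154, 108], [175, 140, 95], [153, 122, 81], [142, 115, 75], [139, 111, 73], [136, 107, 70], [132, 104, 70], [121, 96, 64], [109, 87, 59], [100, 80, 55], [97, 77, 53], [134, 108, 72], [181, 146, 102], [192, 153, 108], [192, 154, 109], [190, 154, 108]]
p1c_raw 0.5 px/mm 0.449
[[151, 119, 82], [167, 133, 92], [186, 149, 104], [189, 151, 106], [175, 140, 96], [150, 121, 81], [140, 112, 73], [138, 110, 71], [127, 101, 66], [112, 90, 60], [108, 85, 57], [101, 81, 54], [93, 75, 49], [96, 76, 50], [133, 107, 73], [184, 147, 103], [191, 153, 107], [191, 154, 109], [190, 154, 107]]
p1e_raw 0.2 px/mm 0.369
[[128, 130, 125], [130, 131, 125], [130, 132, 126], [128, 130, 125], [127, 121, 112]
[... 1084 characters left out ...]
8, 32], [27, 24, 26], [25, 26, 25], [24, 28, 27], [21, 22, 22], [21, 21, 22]]
p1d_raw 0.35 px/mm 0.387
[[180, 147, 104], [184, 148, 103], [184, 148, 103], [175, 140, 96], [158, 125, 84], [141, 111, 72], [137, 108, 72], [128, 102, 67], [116, 93, 60], [106, 85, 56], [93, 74, 51], [89, 71, 46], [69, 54, 37], [40, 34, 31], [23, 21, 24], [29, 30, 31], [30, 27, 30], [29, 21, 27], [24, 20, 21]]
p1d_raw 0.5 px/mm 0.387
[[182, 146, 102], [185, 149, 104], [185, 149, 104], [174, 140, 97], [154, 123, 84], [141, 112, 74], [125, 100, 65], [116, 92, 61], [108, 86, 58], [98, 78, 53], [93, 74, 48], [91, 71, 48], [67, 55, 40], [34, 30, 24], [22, 22, 24], [26, 22, 26], [21, 18, 21], [22, 20, 22], [19, 26, 22]]
```

>>> jog_arm([
  [0,4,0,0],
  [-5,0,7,0],
  [-9,0,13,0],
  [-12,0,17,0],
  [-10,0,20,0],
  [-10,0,25,0],
  [0,-20,10,0.14],
  [-5,-25,0,0.14],
  [-10,-30,0,0.14],
  [-10,-30,0,0.14],
  [-10,-30,0,0.14],
  [-10,-30,0,0.14],
  [-10,-30,0,0.14],
  [-5,-25,0,0.14],
  [0,-10,0,0.14],
  [0,-6,0,0.15],
  [0,0,0,0],
])

```text
clock: 13.15
eef_pos: [0.5417, -0.248, 0.4027]
tcp_rot: [0.998, -0.06, 0.001, 0.002]
wrist_force: [-0.3, 0.0, -0.5]
width: 0.407
```

```bash
python3 -c "
from h import *
s=read_state();print(np.round(s['qpos'],3),s['eef_pos'])"; python3 look.py p1f side 220 115 130 110 6
```

```text
[ 0.638  0.557 -0.399  1.585  0.244  1.047  0.05 ] [ 0.541674   -0.24798919  0.40273098]
13.15 [ 0.5417 -0.248   0.4027] [-0.3054  0.0435 -0.5176] [0.0582 0.0132 0.0055] 0.40727030185351637
```

View pics/p1f.png

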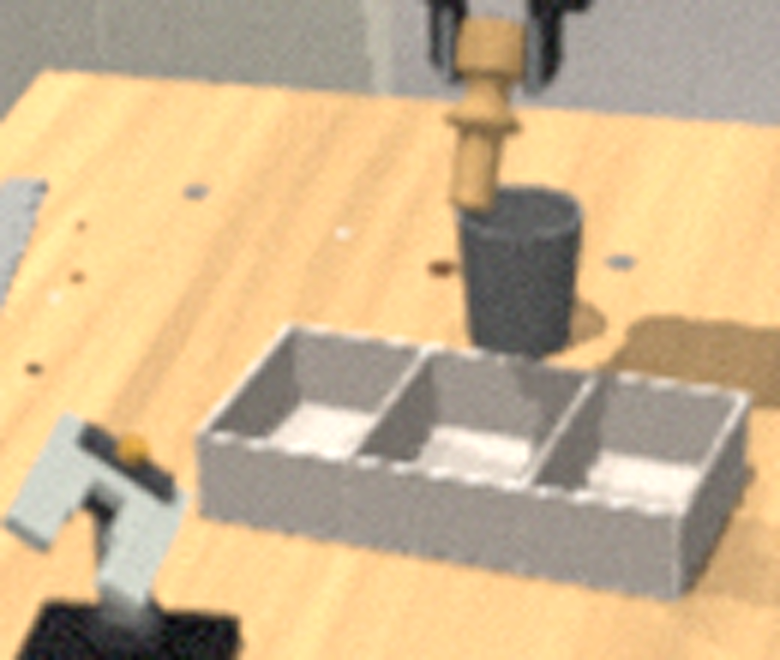

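>>> jog_arm([
  [5,2,-30,0],
  [5,1,-35,0],
  [0,0,-35,0],
  [0,0,-30,0],
  [0,0,-20,0],
  [0,0,-12,0],
  [0,0,-6,0],
  [0,0,0,0],
])

```text
clock: 14.0
eef_pos: [0.5532, -0.2414, 0.2335]
tcp_rot: [0.998, -0.057, 0.0, 0.0]
wrist_force: [1.0, 0.1, -0.4]
width: 0.414
```

>>> jog_arm([
  [0,0,0,0],
  [0,0,0,0],
  [0,0,0,0],
  [0,0,25,0],
  [0,5,35,0],
  [0,20,35,-0.14],
  [-5,30,30,-0.14],
  [-5,35,30,-0.14],
  [-5,35,0,-0.14],
], fingers=0.25)

```text
clock: 14.9
eef_pos: [0.539, -0.1153, 0.3935]
tcp_rot: [0.943, -0.334, 0.005, -0.001]
wrist_force: [0.9, 0.6, 0.3]
width: 0.623
```

```bash
python3 look.py p1g side 220 115 130 110 6;python3 look.py p1gt top 340 160 100 130 4.5
```

```text
14.9 [ 0.539  -0.1153  0.3935] [0.9132 0.5646 0.2523] [ 0.0746 -0.0471 -0.0035] 0.6230606811569195
14.95 [ 0.5379 -0.107   0.3918] [-1.5799  5.6543 -0.1942] [0.396  0.0906 0.0181] 0.6211516780669434
```

View pics/p1g.png

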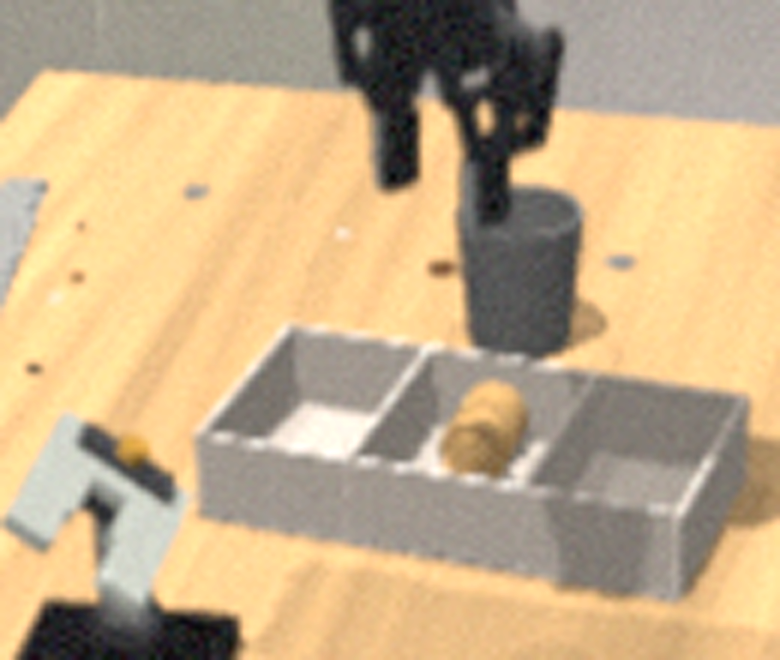

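View pics/p1gt.png

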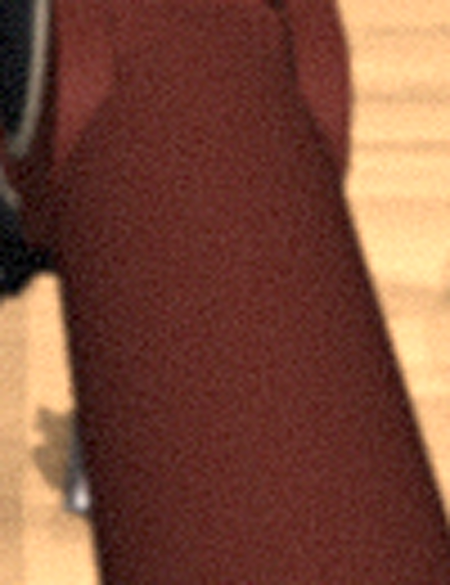

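>>> jog_arm([
  [0,30,0,-0.14],
  [0,36,0,-0.14],
  [0,36,0,-0.14],
  [1,36,0,-0.14],
  [1,36,0,-0.14],
  [1,36,0,-0.15],
  [1,36,0,0],
  [1,36,0,0],
  [0,36,0,0],
  [0,25,-15,0],
  [0,15,-30,0],
  [0,0,-35,0],
  [0,0,-30,0],
  [0,0,-20,0],
  [0,0,0,0],
])

```text
clock: 16.5
eef_pos: [0.5421, 0.2406, 0.2552]
tcp_rot: [0.724, -0.69, -0.001, 0.003]
wrist_force: [0.5, -0.3, 0.1]
width: 0.626
```

```bash
python3 look.py p2a side 210 205 100 110 6
```

```text
16.5 [0.5421 0.2406 0.2552] [ 0.4802 -0.3106  0.0867] [-0.0478 -0.0112  0.0186] 0.625887953684008
```

View pics/p2a.png

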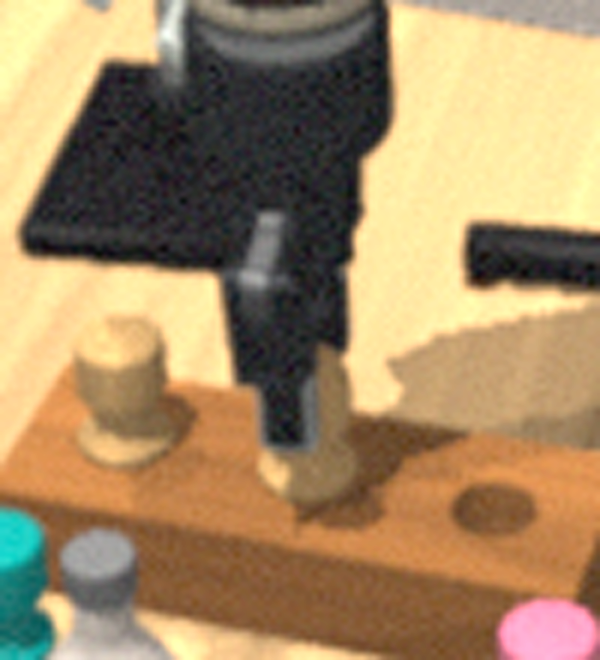

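>>> jog_arm([
  [0,-1,-8,0],
  [0,0,-8,0],
  [0,0,0,0],
])

```text
clock: 16.85
eef_pos: [0.5429, 0.2403, 0.242]
tcp_rot: [0.723, -0.69, -0.0, 0.0]
wrist_force: [0.9, 0.2, -0.4]
width: 0.626
```

>>> jog_arm([
  [0,0,-1,0],
  [0,0,0,0],
  [0,0,0,0],
  [0,0,0,0],
  [0,0,0,0],
], fingers=-1, grip_force=25)

```text
clock: 17.35
eef_pos: [0.5432, 0.2406, 0.2417]
tcp_rot: [0.723, -0.69, 0.0, -0.0]
wrist_force: [-0.4, -0.1, 2.0]
width: 0.416
```

>>> jog_arm([
  [0,0,10,0],
  [0,0,10,0],
  [0,0,0,0],
])

```text
clock: 17.65
eef_pos: [0.5437, 0.2408, 0.2633]
tcp_rot: [0.723, -0.69, 0.001, -0.002]
wrist_force: [0.4, 0.6, -1.4]
width: 0.412
```

>>> jog_arm([
  [-4,0,0,0],
  [-4,0,-0.5,0],
  [-4,-1,-0.5,0],
  [-4,0,-1,0],
  [-5,0,-1,0],
  [-5,0,-1,0],
  [-4,-1,-1,0],
  [-4,0,-1,0],
  [-4,0,-1,0],
  [-4,0,-0.5,0],
  [0,0,0,0],
])

```text
clock: 18.75
eef_pos: [0.5024, 0.2384, 0.2543]
tcp_rot: [0.723, -0.691, 0.001, -0.002]
wrist_force: [7.5, -1.0, 3.0]
width: 0.41
```

>>> jog_arm([
  [0,0,15,0],
  [0,0,25,0],
  [0,0,25,0],
  [0,0,15,0],
  [0,0,0,0],
])

```text
clock: 19.25
eef_pos: [0.4991, 0.239, 0.3339]
tcp_rot: [0.724, -0.69, -0.001, 0.001]
wrist_force: [-0.6, 0.3, -0.8]
width: 0.414
```

```bash
python3 look.py p2c side 210 155 100 110 7
```

```text
19.25 [0.4991 0.239  0.3339] [-0.5791  0.3457 -0.7952] [-0.0147  0.0332 -0.0547] 0.41413366111672545
```

View pics/p2c.png

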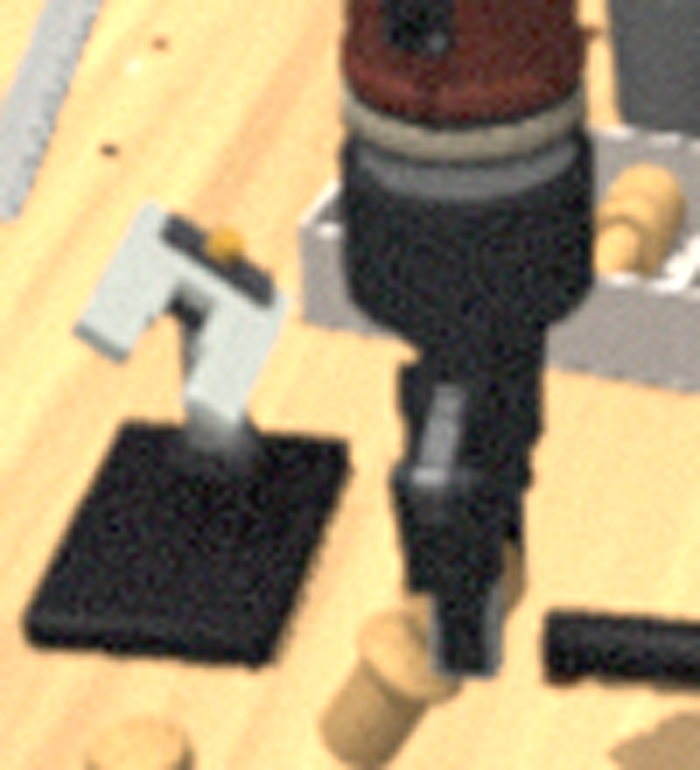

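```bash
python3 -c "
from ax import *
rep('p2c_raw',210,155,7,(359,735),(410,657),[.4995,.239,.3339])"
```

```text
col-tip 0.03728335215632162 tilt 28.46864532777687
grasp-tip 0.07305991322143322 tilt 34.47800426229603
gauge frame tip/col/grasp [-0.0984  0.2257  0.0856] [-0.0942  0.2257  0.1227] [-0.0978  0.2257  0.1587]
world tip [0.5408 0.2409 0.1177]
```

>>> jog_arm([
  [0,0,30,0],
  [20,-25,0,0],
  [24,-25,0,0],
  [24,-25,0,0],
  [24,-25,0,0],
  [24,-25,0,0],
  [24,-25,0,0],
  [5,-19,-15,0],
  [0,0,-20,0],
  [0,0,-20,0],
  [0,0,0,0],
  [0,0,0,0],
], grip_force=40)

```text
clock: 20.5
eef_pos: [0.6451, 0.0701, 0.3069]
tcp_rot: [0.724, -0.69, -0.002, 0.002]
wrist_force: [1.0, 0.3, 0.1]
width: 0.408
```

```bash
python3 look.py p2d side 190 145 100 110 7
```

```text
20.5 [0.6451 0.0701 0.3069] [1.0364 0.2631 0.0779] [ 0.0242 -0.0405  0.0424] 0.407507860956972
```

View pics/p2d.png

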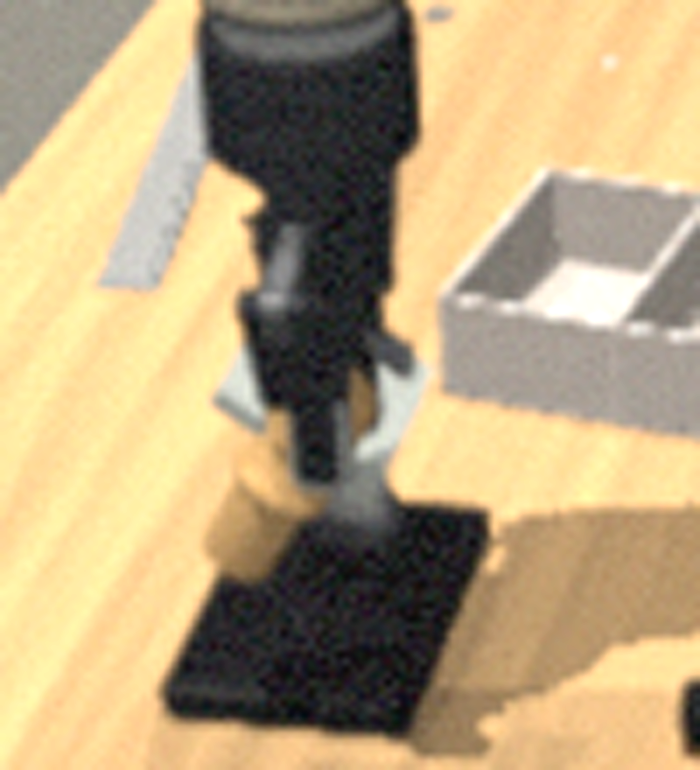

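>>> jog_arm([
  [0.6,-14,0,0],
  [0.6,-14,0.5,0],
  [0.5,-10,0.5,0],
  [0,0,0,0],
])

```text
clock: 20.95
eef_pos: [0.6475, 0.0288, 0.3101]
tcp_rot: [0.722, -0.692, 0.0, 0.001]
wrist_force: [0.0, -0.8, -0.8]
width: 0.41
```

>>> jog_arm([
  [0.1,-2,0,0],
  [0.1,-2,0,0],
  [0.1,-2,0,0],
  [0,0,0,0],
])

```text
clock: 21.35
eef_pos: [0.6478, 0.027, 0.3096]
tcp_rot: [0.724, -0.69, -0.001, -0.0]
wrist_force: [-2.8, 2.9, -1.0]
width: 0.406
```

>>> jog_arm([
  [0.1,-2,0,0],
  [0.1,-2,0,0],
  [0,0,0,0],
])

```text
clock: 21.65
eef_pos: [0.6474, 0.0244, 0.3091]
tcp_rot: [0.725, -0.689, -0.003, -0.0]
wrist_force: [-1.5, 5.5, -1.6]
width: 0.412
```

>>> jog_arm([
  [-0.8,0,-0.6,0],
  [0.1,-2,0,0],
  [0,0,0,0],
  [0,0,0,0],
])

```text
clock: 22.05
eef_pos: [0.6465, 0.0217, 0.3083]
tcp_rot: [0.724, -0.69, -0.003, 0.0]
wrist_force: [-1.9, 5.4, -2.0]
width: 0.408
```

>>> jog_arm([
  [0.1,-2,0,0],
  [0,0,0,0],
  [0,0,0,0],
])

```text
clock: 22.35
eef_pos: [0.6465, 0.021, 0.3083]
tcp_rot: [0.725, -0.689, -0.004, -0.0]
wrist_force: [-3.0, 6.9, -1.5]
width: 0.409
```

```bash
python3 look.py p2e side 190 145 100 110 7
```

```text
22.35 [0.6465 0.021  0.3083] [-2.9937  6.9187 -1.4651] [1.7511 0.7405 0.2257] 0.40941020860422245
```

View pics/p2e.png

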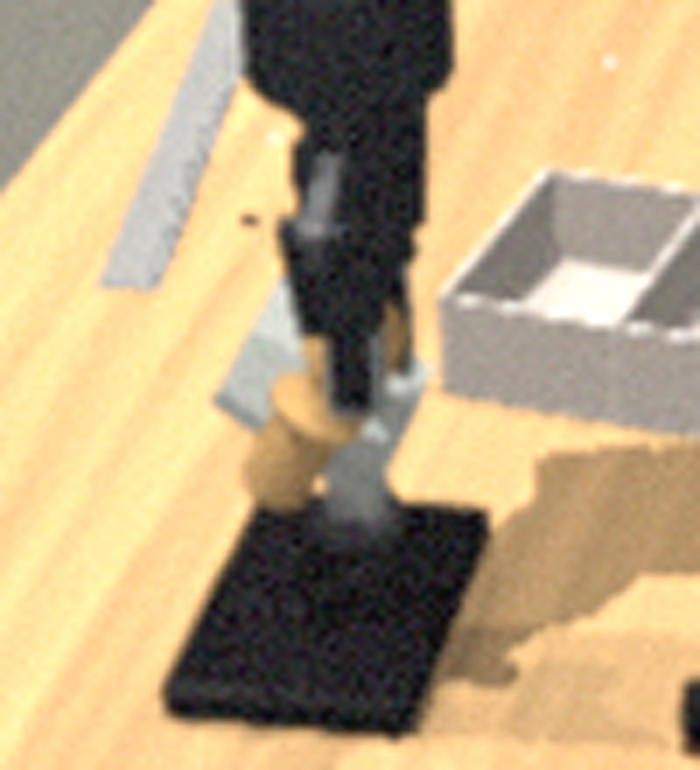

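```bash
python3 -c "
from ax import *
rep('p2e_raw',190,145,7,(277,490),(317,412),[.6465,.021,.3083])"
```

```text
col-tip 0.04046722691747311 tilt 26.49049737460157
grasp-tip 0.07846915255246033 tilt 31.768468038365054
gauge frame tip/col/grasp [-0.0049  0.001  -0.019 ] [0.001 0.001 0.021] [-0.0005  0.001   0.0593]
world tip [0.6878 0.0229 0.0856]
```

>>> jog_arm([
  [0,6,0,0],
  [-5,0,7,0],
  [-9,0,13,0],
  [-12,0,17,0],
  [-5,0,25,0],
  [0,0,30,0],
  [0,-10,5,0.14],
  [1,-25,0,0.14],
  [3,-35,0,0.14],
  [3,-35,0,0.14],
  [3,-35,0,0.14],
  [3,-35,0,0.14],
  [3,-35,0,0.14],
  [3,-30,0,0.14],
  [2,-25,0,0.14],
  [1,-17,0,0.15],
  [0,0,0,0],
  [0,0,0,0],
])

```text
clock: 24.2
eef_pos: [0.6382, -0.259, 0.4074]
tcp_rot: [0.998, -0.059, 0.001, 0.0]
wrist_force: [-0.1, 1.1, -0.4]
width: 0.409
```

>>> jog_arm([
  [-1,2,-30,0],
  [0,2,-35,0],
  [0,0,-35,0],
  [0,0,-32,0],
  [0,0,-20,0],
  [0,0,-12,0],
  [0,0,-6,0],
  [0,0,0,0],
  [0,0,0,0],
])

```text
clock: 25.1
eef_pos: [0.6383, -0.2543, 0.2378]
tcp_rot: [0.998, -0.057, 0.001, 0.0]
wrist_force: [0.5, 0.7, -0.2]
width: 0.413
```

```bash
python3 look.py p2f side 220 115 130 110 6
```

```text
25.1 [ 0.6383 -0.2543  0.2378] [ 0.494   0.6899 -0.1657] [ 0.0308  0.0098 -0.0211] 0.4125443680206351
```

View pics/p2f.png

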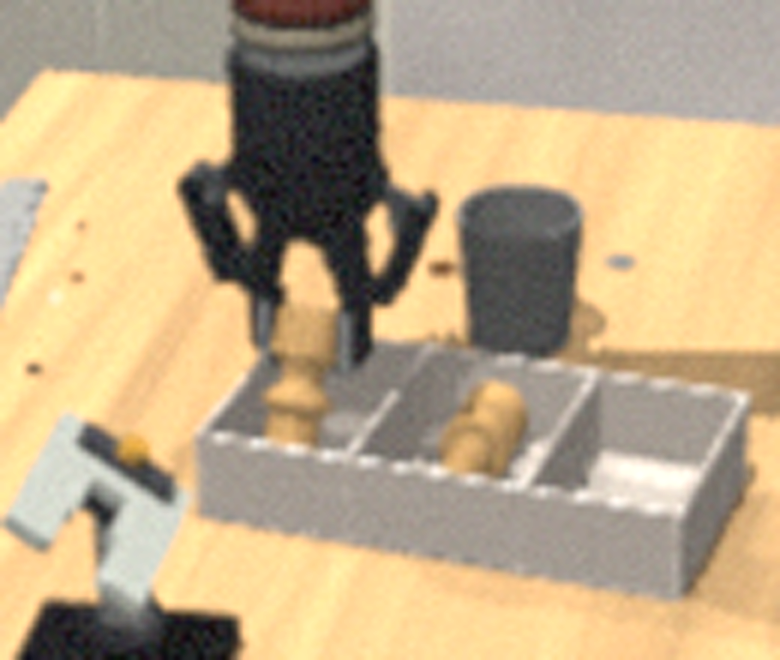

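>>> jog_arm([
  [0,0,0,0],
  [0,0,0,0],
  [0,0,0,0],
  [0,0,25,0],
  [0,0,35,0],
  [-5,15,35,-0.14],
  [-5,30,35,-0.14],
  [-5,35,30,-0.14],
  [-5,35,10,-0.14],
  [0,20,0,-0.14],
  [0,10,0,0],
  [0,0,0,0],
], fingers=0.25)

```text
clock: 26.35
eef_pos: [0.6177, -0.1077, 0.4062]
tcp_rot: [0.919, -0.393, -0.0, -0.0]
wrist_force: [0.1, -0.2, 0.4]
width: 0.629
```

```bash
python3 look.py p2g side 190 115 150 110 5
```

```text
26.35 [ 0.6177 -0.1077  0.4062] [ 0.0802 -0.1871  0.354 ] [-0.074  -0.0044  0.0304] 0.6287595987246365
```

View pics/p2g.png

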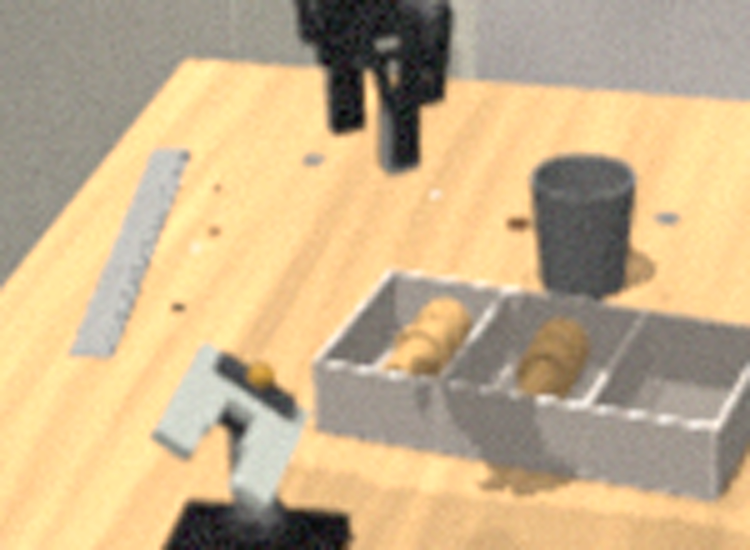

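>>> jog_arm([
  [0,25,0,-0.14],
  [0,35,0,-0.14],
  [0,35,0,-0.14],
  [0,35,0,-0.14],
  [0,35,0,-0.15],
  [0,35,0,0],
  [0,35,0,0],
  [0,35,0,0],
  [0,35,0,0],
  [0,25,-20,0],
  [0,12,-35,0],
  [0,0,-35,0],
  [0,0,-30,0],
  [0,0,-20,0],
  [0,0,0,0],
  [0,0,0,0],
])

```text
clock: 28.0
eef_pos: [0.6188, 0.2309, 0.2659]
tcp_rot: [0.723, -0.691, 0.0, 0.0]
wrist_force: [-0.1, 0.0, -0.2]
width: 0.624
```

```bash
python3 look.py p3a side 180 195 100 110 6
```

```text
28.0 [0.6188 0.2309 0.2659] [-0.1232  0.0324 -0.1539] [-0.0334  0.013  -0.0155] 0.6240978229478165
```

View pics/p3a.png

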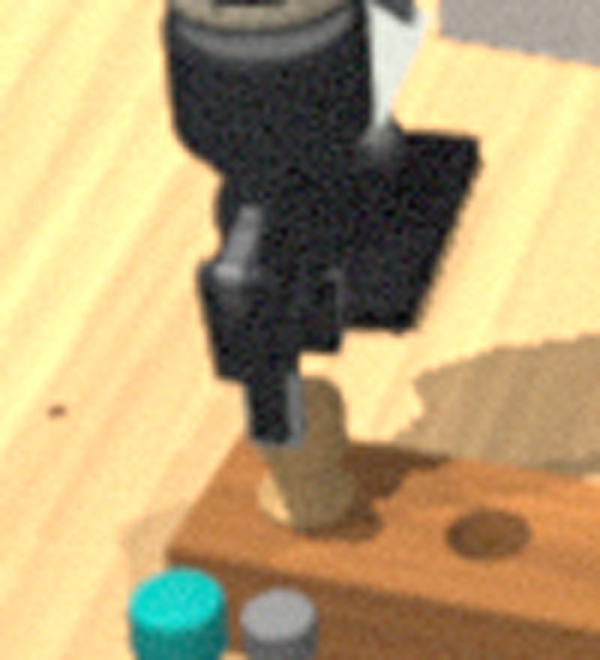

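>>> jog_arm([
  [-1,2,-10,0],
  [-1,1,-9,0],
  [0,0,-6,0],
  [0,0,0,0],
])

```text
clock: 28.45
eef_pos: [0.6151, 0.2356, 0.24]
tcp_rot: [0.724, -0.69, -0.001, 0.001]
wrist_force: [-0.6, 0.3, -0.1]
width: 0.626
```

>>> jog_arm([
  [0,0,0,0],
  [0,0,0,0],
  [0,0,0,0],
  [0,0,0,0],
  [0,0,0,0],
], fingers=-1, grip_force=25)

```text
clock: 28.95
eef_pos: [0.6157, 0.2355, 0.2414]
tcp_rot: [0.723, -0.69, 0.0, -0.0]
wrist_force: [-0.0, 0.4, -0.2]
width: 0.416
```

>>> jog_arm([
  [0,0,10,0],
  [0,0,10,0],
  [0,0,0,0],
])

```text
clock: 29.25
eef_pos: [0.6165, 0.2359, 0.2637]
tcp_rot: [0.723, -0.69, 0.001, -0.002]
wrist_force: [-0.4, 0.4, -0.5]
width: 0.42
```

```bash
python3 look.py p3b side 180 195 100 110 6
```

```text
29.25 [0.6165 0.2359 0.2637] [-0.3786  0.4222 -0.4849] [0.0144 0.0366 0.0209] 0.41964085881923063
```

View pics/p3b.png

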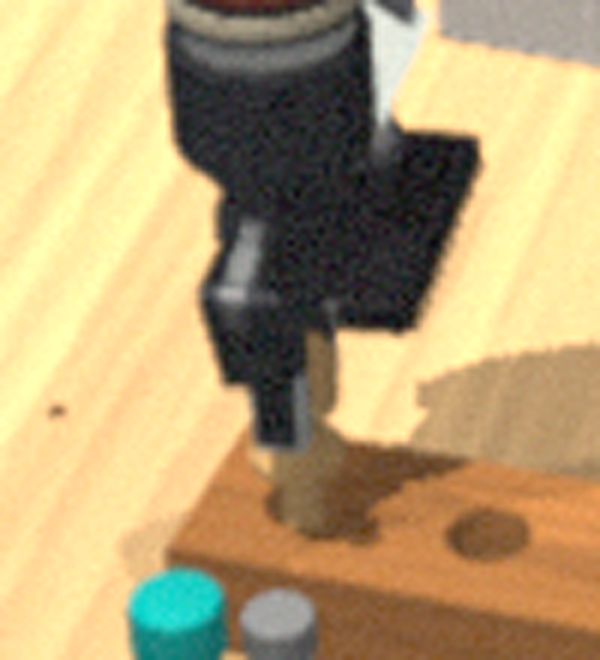

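>>> jog_arm([
  [-5,0,0,0],
  [-5,0,-0.5,0],
  [-5,-1,-1,0],
  [-5,0,-1,0],
  [-5,0,-1,0],
  [-5,0,-1,0],
  [-4,-1,-1,0],
  [-4,0,-1,0],
  [-3,0,-1,0],
  [-3,0,-1,0],
  [0,0,0,0],
])

```text
clock: 30.4
eef_pos: [0.571, 0.2335, 0.2522]
tcp_rot: [0.724, -0.69, -0.0, 0.001]
wrist_force: [2.7, -0.8, 2.3]
width: 0.412
```

>>> jog_arm([
  [0,0,15,0],
  [0,0,25,0],
  [0,0,25,0],
  [0,0,15,0],
  [0,0,0,0],
  [0,0,0,0],
])

```text
clock: 31.0
eef_pos: [0.5703, 0.2336, 0.331]
tcp_rot: [0.724, -0.69, -0.001, 0.002]
wrist_force: [0.2, -0.1, -1.0]
width: 0.412
```

```bash
python3 look.py p3c side 190 155 100 110 7
```

```text
31.0 [0.5703 0.2336 0.331 ] [ 0.1915 -0.1119 -1.029 ] [-0.0275  0.0233 -0.0357] 0.412400693391936
```

View pics/p3c.png

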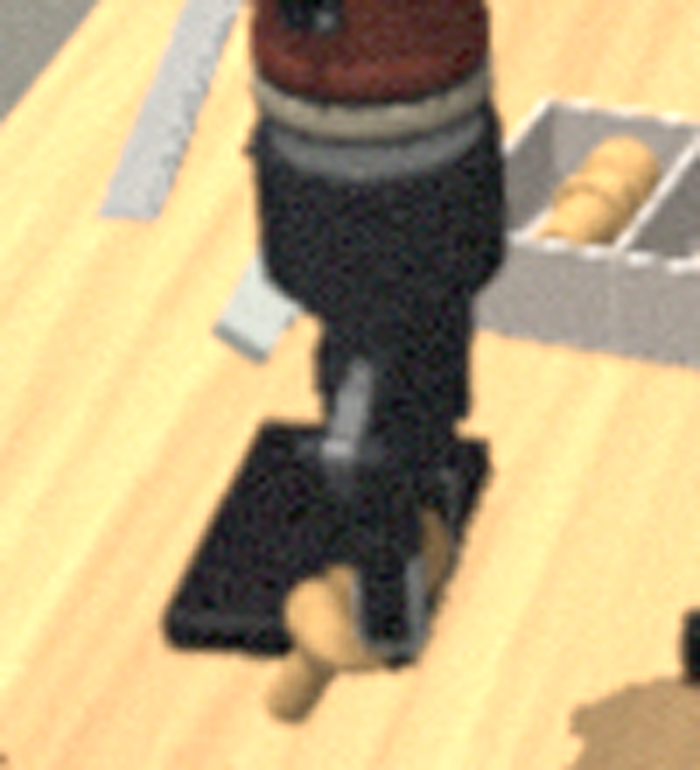

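```bash
python3 -c "
from ax import *
rep('p3c_raw',190,155,7,(289,702),(331,625),[.5703,.2336,.331])"
```

```text
col-tip 0.03628804055087841 tilt 26.48584010214059
grasp-tip 0.07286663403070433 tilt 36.24970803919397
gauge frame tip/col/grasp [-0.0401  0.217   0.043 ] [-0.0347  0.217   0.0789] [-0.0417  0.217   0.1159]
world tip [0.6134 0.2356 0.1163]
```

```bash
python3 - <<'E'
from ax import *
rep('p3c_raw',190,155,7,(289,702),(318,650),[.5703,.2336,.331])
for fn,x,y in (('p3c_raw',222,228),('p2c_raw',250,235),('p1c_raw',282,240)):
    c=load(fn)['color'];cv2.imwrite('pics/z_'+fn+'.png',cv2.convertScaleAbs(cv2.resize(c[y:y+35,x:x+40],None,fx=14,fy=14,interpolation=cv2.INTER_CUBIC),alpha=1.5)[:,:,::-1])
a=np.hstack([cv2.resize(cv2.imread('pics/z_%s_raw.png'%k),None,fx=.47,fy=.47) for k in ('p1c','p2c','p3c')]);cv2.imwrite('pics/zz.png',a)
E
```

```text
col-tip 0.02475026946147028 tilt 26.903877655000496
grasp-tip 0.07286663403070433 tilt 36.24970803919397
gauge frame tip/col/grasp [-0.0401  0.217   0.043 ] [-0.0366  0.217   0.0675] [-0.0417  0.217   0.1159]
world tip [0.6134 0.2356 0.1163]
```

View pics/zz.png

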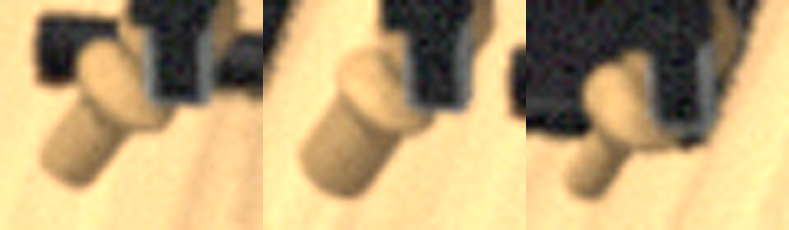

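```bash
python3 - <<'E'
from ax import *
from scipy.ndimage import map_coordinates
np.set_printoptions(precision=4,suppress=True)
for fn,x0,y0,s,tp,cp,e,ks in [('p1c_raw',230,165,7,(437,696),(495,617),[.4276,.2404,.3344],np.arange(.1,.5,.05)),('p2c_raw',210,155,7,(359,735),(410,657),[.4995,.239,.3339],np.arange(.1,.5,.05)),('p3c_raw',190,155,7,(289,702),(331,625),[.5703,.2336,.331],np.arange(.1,.5,.05))]:
    c=load(fn);im=c['color'].astype(float).mean(2)
    f=lambda X:np.array([x0+(X[0]+.5)/s-.5,y0+(X[1]+.5)/s-.5])
    t,cc=f(tp),f(cp);d=(cc-t)/np.linalg.norm(cc-t);n=np.array([-d[1],d[0]])
    pts=[];w=[]
    for k in ks:
        q=np.arange(-11,11.01,.1);P=(t+k*(cc-t))[:,None]+n[:,None]*q
        pr=map_coordinates(im,[P[1],P[0]],order=1)
        inner=pr[abs(q)<2].mean()
        def cross(side):
            idx=np.argsort(abs(q)) ; idx=[i for i in idx if np.sign(q[i])==side]
            seg=pr[idx]; bg=np.percentile(seg[:],80); near=seg[(abs(q[idx])>2)&(abs(q[idx])<3)].mean(); lev=(bg+near)/2
            j=np.argmax((seg>lev)&(abs(q[idx])>2)); return q[idx[j]]
        a,b=cross(-1),cross(1); pts.append((t+k*(cc-t))+n*(a+b)/2); w.append(b-a)
    pts=np.array(pts);m=pts.mean(0);u=np.linalg.svd(pts-m)[2][0]
    if u@d<0:u=-u
    A,B=axis(c,[m,m+u*6],e);D=B-A
    depth=(c['R']@A+c['t'])[2]
    print(fn,'w px',np.round(w,1),'mm',np.median(w)/c['camera_matrix'][0,0]*depth*1000,'tilt',np.degrees(np.arctan2(-D[0],D[2])),'imgdir',np.degrees(np.arctan2(u[0],-u[1])))
    # axis point closest to grasp height offset
    g=np.array(e)-[0,0,.156];tt=D/np.linalg.norm(D);h=A+tt*((g[2]-A[2])/tt[2]);print('axis x at grasp height minus TCP x',h[0]-e[0])
E
```

```text
p1c_raw w px [ 9.8 10.  10.1 10.  10.1 10.1 10.   9.8] mm 22.148153312895076 tilt 30.778745025580843 imgdir 37.99106187651374
axis x at grasp height minus TCP x 0.004705657557195708
p2c_raw w px [12.3 12.3 12.4 12.3 12.4 12.2 12.2 12.2] mm 27.585553279350844 tilt 30.237250829951837 imgdir 35.38132673282666
axis x at grasp height minus TCP x 0.006309498939552183
p3c_raw w px [7.2 6.9 6.9 6.8 6.4 5.9 6.  6. ] mm 15.040050706392398 tilt 35.35295021011511 imgdir 39.86707489593861
axis x at grasp height minus TCP x 0.001550090687473693
```

>>> jog_arm([
  [0,0,33,0],
  [10,-25,0,0],
  [12,-25,0,0],
  [12,-25,0,0],
  [12,-25,0,0],
  [12,-25,0,0],
  [12,-20,0,0],
  [2,-18,-15,0],
  [0,0,-20,0],
  [0,0,-20,0],
  [0,0,0,0],
  [0,0,0,0],
], grip_force=40)

```text
clock: 32.25
eef_pos: [0.6432, 0.0708, 0.3093]
tcp_rot: [0.724, -0.69, -0.001, 0.001]
wrist_force: [-0.3, -0.3, -0.4]
width: 0.408
```

```bash
python3 look.py p3d side 190 145 100 110 7
```

```text
32.25 [0.6432 0.0708 0.3093] [-0.3169 -0.3079 -0.4016] [ 0.0242 -0.0107  0.001 ] 0.4075839010514812
```

View pics/p3d.png

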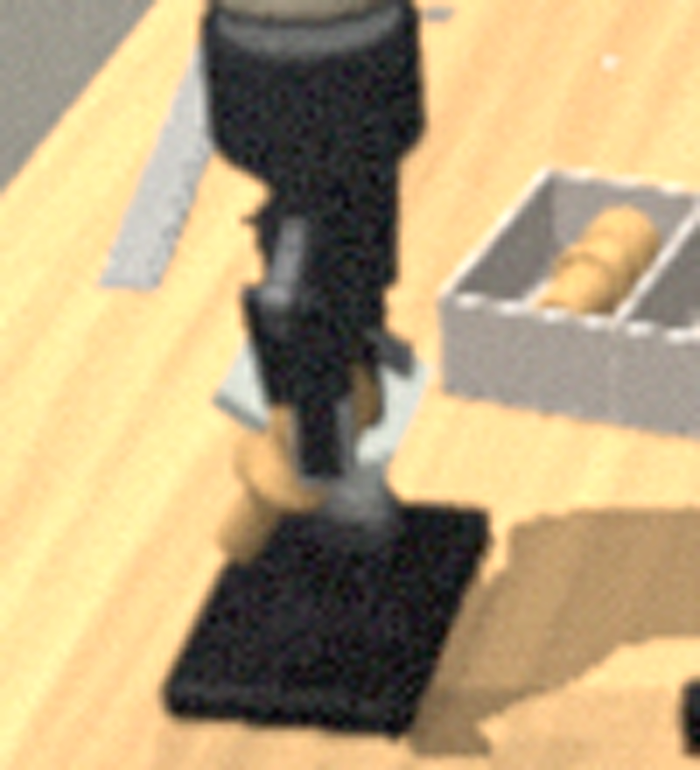

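```bash
python3 -c "
from ax import *
rep('p1d_raw',190,145,7,(239,556),(290,484),[.6461,.0717,.3102])
rep('p2d_raw',190,145,7,(240,556),(290,484),[.6451,.0701,.3069])
rep('p3d_raw',190,145,7,(238,550),(285,476),[.6432,.0708,.3093])"
```

```text
col-tip 0.03986299538764766 tilt 33.0573919773981
grasp-tip 0.07734129167922416 tilt 31.165306184539812
gauge frame tip/col/grasp [-0.003   0.0517 -0.0174] [-0.0016  0.0517  0.0224] [0.0022 0.0517 0.0598]
world tip [0.6861 0.0736 0.088 ]
col-tip 0.03967573278461846 tilt 32.62116998433726
grasp-tip 0.07603292438390902 tilt 32.83335363686109
gauge frame tip/col/grasp [-0.0034  0.0501 -0.0183] [-0.0018  0.0501  0.0213] [-0.0006  0.0501  0.0577]
world tip [0.6863 0.072  0.087 ]
col-tip 0.039661169908391435 tilt 30.767063860288353
grasp-tip 0.0766421793066875 tilt 34.48729118320611
gauge frame tip/col/grasp [-0.0014  0.0509 -0.0159] [0.0015 0.0509 0.0236] [-0.0008  0.0509  0.0607]
world tip [0.6866 0.0728 0.0901]
```

>>> jog_arm([
  [-1.3,-15,-1.4,0],
  [0.6,-15,0,0],
  [0.5,-9,0,0],
  [0.1,-3,0,0],
  [0,0,0,0],
])

```text
clock: 32.8
eef_pos: [0.6436, 0.0272, 0.3096]
tcp_rot: [0.723, -0.691, 0.0, -0.0]
wrist_force: [1.0, 0.8, -1.2]
width: 0.409
```

>>> jog_arm([
  [0.15,-3,0,0],
  [0.15,-3,0,0],
  [0,0,0,0],
])

```text
clock: 33.1
eef_pos: [0.6439, 0.0223, 0.3093]
tcp_rot: [0.723, -0.69, 0.0, 0.0]
wrist_force: [-0.3, 0.2, -0.1]
width: 0.411
```

>>> jog_arm([
  [0.15,-3,0,0],
  [0.15,-3,0,0],
  [0,0,0,0],
])

```text
clock: 33.4
eef_pos: [0.6442, 0.0157, 0.3093]
tcp_rot: [0.723, -0.691, 0.0, 0.0]
wrist_force: [0.6, 0.6, -0.3]
width: 0.409
```

>>> jog_arm([
  [0.15,-3,0,0],
  [0.15,-3,0,0],
  [0.15,-3,0,0],
  [0.1,-2,0,0],
  [0,0,0,0],
])

```text
clock: 33.9
eef_pos: [0.6447, 0.0049, 0.3093]
tcp_rot: [0.723, -0.691, 0.0, 0.0]
wrist_force: [1.0, 0.1, -1.1]
width: 0.408
```

>>> jog_arm([
  [0.15,-3,0,0],
  [0.15,-3,0,0],
  [0.1,-2,0,0],
  [0,0,0,0],
])

```text
clock: 34.3
eef_pos: [0.6451, -0.0031, 0.3093]
tcp_rot: [0.723, -0.691, 0.0, 0.0]
wrist_force: [-0.2, 0.0, -0.4]
width: 0.413
```

>>> jog_arm([
  [0.15,-2,0,0],
  [0.1,-2,0,0],
  [0,0,0,0],
])

```text
clock: 34.6
eef_pos: [0.6454, -0.007, 0.3093]
tcp_rot: [0.723, -0.691, 0.0, 0.0]
wrist_force: [-0.1, -0.3, -0.9]
width: 0.41
```

>>> jog_arm([
  [0.1,-2,0,0],
  [0.1,-2,0,0],
  [0,0,0,0],
])

```text
clock: 34.9
eef_pos: [0.6453, -0.0107, 0.3091]
tcp_rot: [0.723, -0.69, -0.0, 0.0]
wrist_force: [0.4, 0.7, -1.2]
width: 0.409
```

>>> jog_arm([
  [0.1,-2,0,0],
  [0.1,-2,0,0],
  [0,0,0,0],
])

```text
clock: 35.2
eef_pos: [0.6455, -0.0149, 0.309]
tcp_rot: [0.723, -0.691, -0.0, 0.0]
wrist_force: [-2.1, -0.2, -1.0]
width: 0.412
```

>>> jog_arm([
  [-0.4,-2,-0.3,0],
  [0.1,-2,0,0],
  [0.1,-2,0,0],
  [0,0,0,0],
])

```text
clock: 35.6
eef_pos: [0.6455, -0.0211, 0.309]
tcp_rot: [0.723, -0.691, 0.0, 0.0]
wrist_force: [-1.8, -0.2, -1.6]
width: 0.412
```

>>> jog_arm([
  [0.1,-2,0,0],
  [0.1,-2,0,0],
  [0.1,-2,0,0],
  [0,0,0,0],
])

```text
clock: 36.0
eef_pos: [0.6458, -0.0271, 0.309]
tcp_rot: [0.723, -0.691, 0.0, 0.0]
wrist_force: [-1.2, 0.2, -1.5]
width: 0.408
```

>>> jog_arm([
  [0.1,-2,0,0],
  [0.1,-2,0,0],
  [0.1,-2,0,0],
  [0,0,0,0],
])

```text
clock: 36.4
eef_pos: [0.6461, -0.0331, 0.309]
tcp_rot: [0.723, -0.691, 0.0, 0.0]
wrist_force: [-1.3, 0.7, -1.6]
width: 0.409
```

>>> jog_arm([
  [0.1,-2,0,0],
  [0.1,-2,0,0],
  [0,0,0,0],
])

```text
clock: 36.7
eef_pos: [0.6463, -0.0363, 0.309]
tcp_rot: [0.723, -0.69, -0.0, -0.0]
wrist_force: [-1.4, 0.9, -0.3]
width: 0.409
```

>>> jog_arm([
  [0.1,-2,0,0],
  [0.1,-2,0,0],
  [0,0,0,0],
])

```text
clock: 37.0
eef_pos: [0.6465, -0.0376, 0.309]
tcp_rot: [0.724, -0.689, -0.002, -0.002]
wrist_force: [-2.4, 6.0, -1.3]
width: 0.41
```

Bearing on the closed end with about 6 N. I'll hold it there and check with a picture.

>>> jog_arm([
  [0,-1,0,0],
  [0,0,0,0],
  [0,0,0,0],
])

```text
clock: 37.3
eef_pos: [0.6465, -0.0379, 0.309]
tcp_rot: [0.725, -0.689, -0.002, -0.002]
wrist_force: [-1.7, 6.3, -1.0]
width: 0.416
```

```bash
python3 look.py p3e side 190 135 100 110 7
```

```text
37.3 [ 0.6465 -0.0379  0.309 ] [-1.7221  6.2794 -1.0035] [1.5727 0.5152 0.2371] 0.4156118261404267
```

View pics/p3e.png

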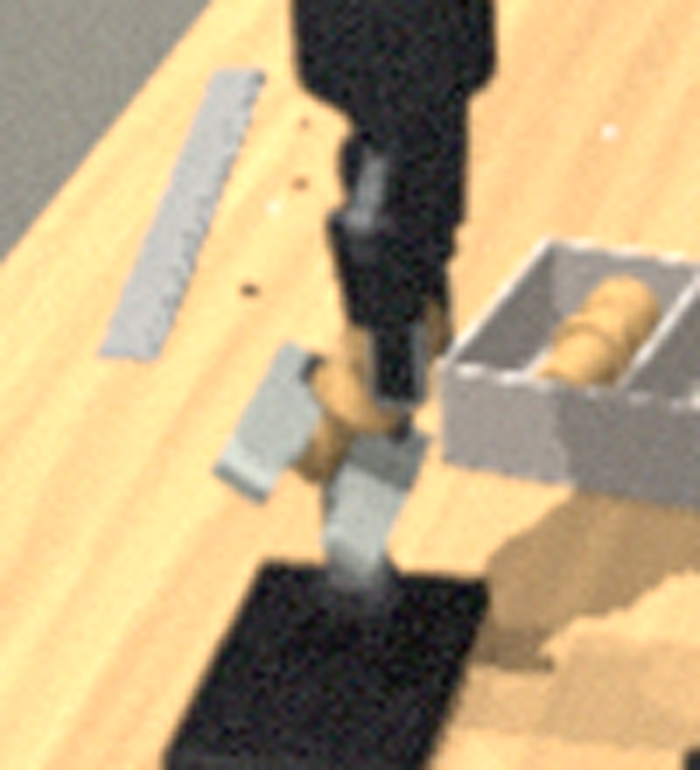

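>>> jog_arm([
  [0,4,0,0],
  [-5,0,7,0],
  [-9,0,13,0],
  [-12,0,17,0],
  [-10,0,25,0],
  [-15,0,30,0],
  [-10,-10,2,0.14],
  [-13,-20,0,0.14],
  [-15,-24,0,0.14],
  [-15,-24,0,0.14],
  [-15,-24,0,0.14],
  [-15,-24,0,0.14],
  [-15,-24,0,0.14],
  [-13,-22,0,0.14],
  [-10,-18,0,0.14],
  [-8,-11,0,0.15],
  [0,0,0,0],
  [0,0,0,0],
])

```text
clock: 39.15
eef_pos: [0.4661, -0.2392, 0.4041]
tcp_rot: [0.998, -0.06, 0.001, 0.001]
wrist_force: [0.6, 0.8, 0.3]
width: 0.407
```

>>> jog_arm([
  [0,2,-30,0],
  [0,1,-35,0],
  [0,0,-35,0],
  [0,0,-31,0],
  [0,0,-20,0],
  [0,0,-12,0],
  [0,0,-6,0],
  [0,0,0,0],
  [0,0,0,0],
])

```text
clock: 40.05
eef_pos: [0.4672, -0.2355, 0.235]
tcp_rot: [0.998, -0.057, 0.001, 0.0]
wrist_force: [-0.2, -0.1, -1.2]
width: 0.406
```

```bash
python3 look.py p3f side 220 115 130 110 6
```

```text
40.05 [ 0.4672 -0.2355  0.235 ] [-0.1529 -0.0756 -1.1944] [0.0026 0.0038 0.0339] 0.40609996213662747
```

View pics/p3f.png

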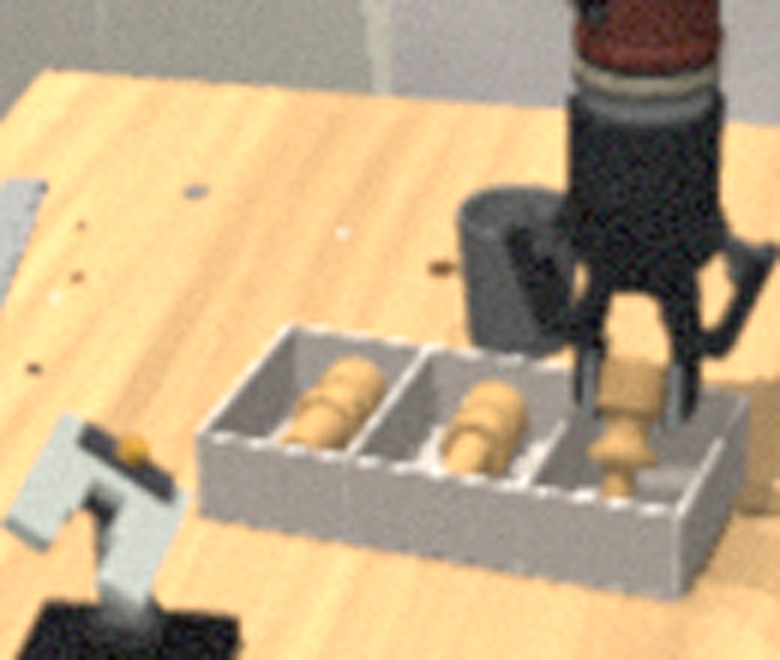

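>>> jog_arm([
  [0,0,0,0],
  [0,0,0,0],
  [0,0,0,0],
  [0,0,20,0],
  [0,0,35,0],
  [0,0,35,0],
  [0,0,35,0],
  [0,0,25,0],
  [0,25,0,0],
  [0,30,0,0],
  [0,30,0,0],
  [0,30,0,0],
  [0,30,0,0],
  [0,30,0,0],
  [0,0,0,0],
  [0,0,0,0],
], fingers=0.25)

```text
clock: 41.7
eef_pos: [0.4665, -0.06, 0.3842]
tcp_rot: [0.998, -0.056, 0.0, 0.0]
wrist_force: [-1.1, 0.2, 0.1]
width: 0.626
```

```bash
python3 look.py end_s side 0 0 560 420 1.4;python3 look.py end_t top 340 160 140 130 5; python3 - <<'E'
from ax import *
a=load('side0')['color'].astype(int);b=load('end_s_raw')['color'].astype(int)
d=abs(a-b).mean(2)
for n,(x,y,w,h) in {'screwdriver':(285,238,75,22),'glue':(215,292,30,68),'cup':(294,144,26,32)}.items(): print(n,(d[y:y+h,x:x+w]>30).mean())
E
```

```text
41.7 [ 0.4665 -0.06    0.3842] [-1.1102  0.1836  0.0993] [-0.0006 -0.0238 -0.0313] 0.6261546195851541
41.75 [ 0.4665 -0.061   0.384 ] [ 0.0323 -0.9989  0.2124] [-0.0681 -0.0584 -0.0471] 0.6263369633938296
screwdriver 0.0
glue 0.0
cup 0.11899038461538461
```

View pics/end_s.png

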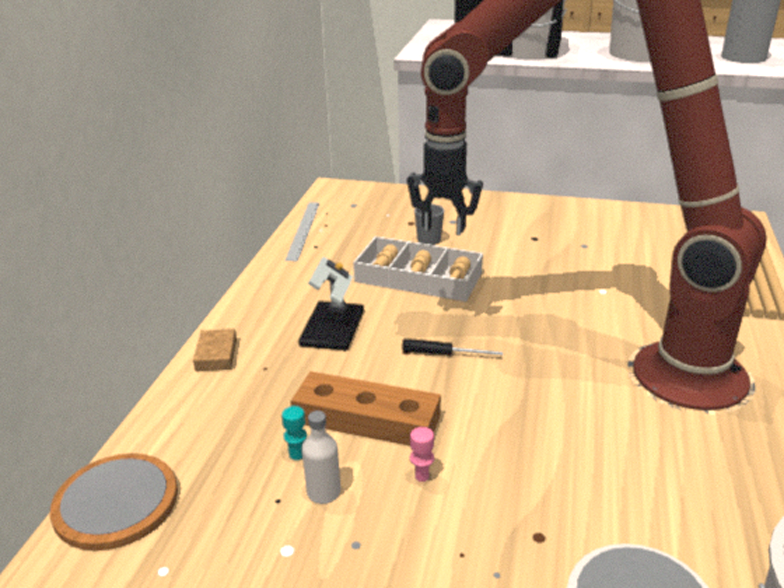

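View pics/end_t.png

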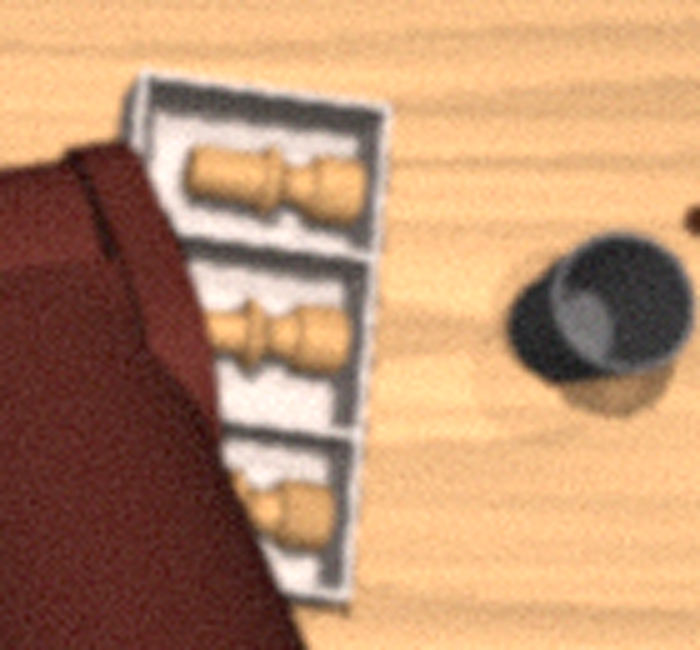

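The top view shows all three pegs lying in their compartments: thick far (280,182), right middle (285,335), thin near (290,510). The rack is empty and the bystanders are where they were. The cup's side-view difference comes from the gripper passing in front of it. Handing in.

```bash
python3 -c "
from plant import *
print(read_state()['clock']); print(finish_job())"
```

```text
41.8
the job is handed in; nothing more can be done
None
```

All three pegs were gauged one at a time and put away, and the job was handed in at 41.8 s; no verdict came back. The tool can only point down, so I tilted each peg in the grip by levering its tenon against the rim of its rack hole.

| Peg in rack | Where it stopped in the gauge | Bearing force | Tenon width from pictures | Put in |
|---|---|---|---|---|
| Near (right) | At the step | about 6 N | 22 mm | Middle compartment |
| Middle (too thick) | In the mouth | about 7 N | 27.6 mm | Far compartment |
| Far (too thin) | At the closed end | about 6 N | 15 mm | Near compartment |

**Last checks:** the final pictures show all three pegs lying in their compartments and released, with the gripper clear. The screwdriver and glue were unchanged in the side view. The cup's patch differed only where the gripper stood in front of it, and it stands in its place in the top view.

**Where measurements were weak or disagreed:**
- **Tilt:** my readings scattered between 26 and 36 degrees against the 35 wanted, all within the 14 degree limit. The first two pegs came out about 5 degrees short.
- **First peg:** it caught on the mouth bevel at first, and I re-centred it by feel.
- **Thin peg:** its measured width came out 1.5 mm under the nominal 16.5 mm.

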